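# Reload the sample concentrator: ratchet the head up, slide vials home, release it down

### The arm

A 6-joint arm with a two-finger parallel gripper is mounted at the origin on the work surface. World frame = base frame: x ahead of the robot, y to its left, z up, the work surface at z = 0. Lengths are in m, angles in rad, forces in N, time in s.
With the tool pointing down it reaches from about 0.3 to 0.75 m from the base axis. Payload 8.5 kg.
Tool frame: the origin (TCP) lies midway between the tips of the shut fingers; the grasp point (between the pads) lies manip.grip_point_offset behind it (manip.grip_point_offset is the distance from the TCP to the grasp point, in m); z points along the fingers, y is the direction in which the jaws open and shut (so a half turn about z gives the same grasp; the last joint's range is limited). The gripper opens to 85 mm and grips with 20 to 120 N. Pads are 22 mm wide; open, the fingers measure 114 mm over their backs; the gripper's body (76 mm by 85 mm) begins 54 mm behind the grasp point. The pads swing forward as they close: fully open they stand 13 mm farther back than shut.
Start: joints at [-1.429, 0.381, 1.297, -0, 1.464, -0.215], TCP at [0.192, -0.515, 0.207] pointing down, gripper open.
Joint ranges: [-3.11, 3.11], [-0.89, 2.33], [0.22, 2.48], [-1.42, 4.56], [0.17, 2.85], [-2.88, 2.88]. Speed limits (rad/s): [2.39, 2.39, 3.14, 3.14, 3.14, 3.14].

### API

Orientations are given as a rotation vector (axis times angle).
In Python, from rig import telemetry, cams, job_done, manip gives the robot as it stands. The module is installed in compiled form; this text tells all that it offers.
- The arm moves only by the tool servo_tool, never from a script. Its argument "plan" is a list of rows, each a list of 3 entries, a list of its own where there are three numbers: the shift along the tool's x, y, z each as a share of 60 cm, from -1 to 1, then the turn, a rotation vector about the tool's x, y, z each as a share of pi/2 rad, from -1 to 1, then the gripper command: -1 is shut, 1 is fully open, values between are in proportion. A call has 1 to 5 rows; each row is the pose to reach, as a shift and turn from the pose measured when the call began, along the tool's axes at that moment; what a row does not reach only later rows make up. A row lasts 1/8 s, in which the tool goes at most 62.5 mm and 10.7 degrees, less where a joint would pass 70% of its speed; a pose out of reach is approached as far as the arm can. A call with a number of a shift or a turn outside -1 to 1 is refused whole. A call with a gripper value outside its range is refused whole. The fingers move at their own pace and stop on an object; "force" is the grip in N (left out, the last holds). Time passes only in rows, so rows that repeat a pose let the fingers close. It gives the time, the measured TCP pose, the force and the opening at its end, in the units of the state.
- telemetry.get_state(): the state, without advancing time (a new reading comes with each control period).
- cams.grab_frame(name): name is "side" or "top" or "wrist"; returns a dict with "frame" (420x560x3 uint8, blue, green, red), "depth" (420x560 float32, m along the optical axis (not along the pixel's ray), 0 where there is no reading), "vfov" (degrees; the focal length in pixels is half the picture's height over the tangent of half this angle, whatever the lens; pixels are square), "cx", "cy" (the principal point, pixels), "R" (3x3) and "t" (3): a world point X has camera coordinates R X + t. Camera axes: x right, y down, z forward; pixel columns grow to the right and rows downward; lengths in m; the calibration is good to about 2 mm. A picture is of the moment at which its call begins.
- job_done(): hands the job in, once; it reports no verdict.
Trained networks look in the newest picture that a camera, given by its name, has taken for a name from the list of things; names that differ only in an ending like _2 or _b are one class to them, and where a whole thing is asked for, a point or a joint stands for the part that bears it (a point fixed in the world has none). Each returns a list of dicts, best first, with "score" (0 to 1); they miss things now and then, are a little off and sometimes report something else, mostly with a low value. They report only what shows in the picture. A call takes as long as a camera call. They do not tell look-alikes from the thing itself.
- cams.masks_of(camera, target): "region" (420x560 bool, what is visible of it) and "box" ([left, top, right, bottom] in pixels, round what is visible of it).
The state is a dict: "clock": time; "joint_pos": joint angles; "qvel": joint speeds; "effort": joint torques, N m; "tcp_pos": TCP position; "tcp_rot": TCP orientation; "force": force on the tool from outside, world axes, zero at the start; "ft_torque": the same for the moment, N m; "grip_width": finger opening in m.
Only numpy, scipy, OpenCV 4.12 (cv2) and the standard library are available. Lean on these libraries where they do the work, as an engineer would, in place of code of your own. Each camera call takes 0.05 s, during which the arm holds its last target.

### The job

Reload the sample concentrator: lift its needle head click by click until the needles are well clear of the vials and it stands on its ratchet, then slide the vial carrier gently in along its guides until it is fully home against the stop. Then press the ratchet's release lever to let the head down, and let go in time for the pawl to catch it with the needle tips about half-way down inside the vials. Do not force the lever or the carrier, never let the needles strike the vials, and leave the other things on the bench where they are.

Things in the scene. Friction and masses are not known exactly. Their poses are not given: they have to be found in the camera images.
- stand: Sample concentrator, bolted down: grey base plate 255 x 190 x 16 mm with a loading lane between two low guides (10 mm high, inner faces 69 mm apart) and, left of it, a steel ratchet mast 152 mm high. Origin on the bench below the middle of the needle head; x along the lane, away from the robot, to the stop; y to the left (mast axis at y = 75 mm); z up.
- rail (a joint): Height of the toothed rail that slides in the mast and carries the head, in m: 0 bottom, 0.094 top stop. It stands on the pawl at about 0.003, 0.015, 0.027 ... 0.087 (teeth 12 mm apart). Raised, it clicks past the pawl; let go, it sinks until the next tooth catches. Lifting takes 10 to 20 N at 30 mm/s (damped). With the pawl held off it sinks by itself at about 20 to 40 mm/s.
- head: Needle head on the rail: aluminium chamber 54 x 84 x 22 mm, origin at the centre of its underside, axes as the stand's. Six needles 52 mm long hang below it at x = -11, 11 and y = -22, 0, 22 mm. A black mushroom knob stands on top. An arm at its left joins it to the rail, which ends 71 mm above the head's top.
- lift_knob (a point): Grip point of the black knob on top of the head: centre of its upright stem, 16 mm in diameter, 23 mm above the head's top; the stem is 35 mm long and flares above to a 26 mm cap, 46 mm above the head's top.
- needle_tips (a point): Point amid the six needles, level with their tips. The tips are level with the vials' rims at rail = 0.046 (so 0.051 is the first tooth clear of them) and half-way down the vials at about 0.02.
- pawl: Sprung pawl, a dark steel crank on a pin between the mast's cheeks. Origin on the pin, 90 mm above the bench; at rest its axes are the stand's. Its tail is the release lever; pressing the tail down turns the nose out of the teeth.
- pawl_tail (a point): Middle of the top of the release lever's bright thumb plate, 26 x 28 mm (x, y), about 103 mm above the bench and 156 mm to the left of the lane's middle at rest, 66 mm from the pin. Pressed straight down, it lets the rail go after some 12 to 13 mm, shortly before it meets a hard stop; until then the press takes about 2 to 6 N. It springs back when let go. More than 15 N on it bends it.
- carrier: Loose vial carrier, 0.3 to 0.5 kg, lying in the lane: base plate 150 x 66 x 5 mm, six open glass vials 16 mm wide, 52 mm high, and an upright pull post at its front. Origin on its underside amid the vials; axes as the stand's. The plate reaches 25 mm past it in x; fully home that edge meets the stop. It starts 38 to 56 mm short of home. At most 12 N on the stop.
- carrier_post (a point): Grip point of the carrier's pull post (upright steel rod 16 mm in diameter, from 5 to 55 mm above the carrier's underside), 35 mm above the underside, 112 mm before the carrier's origin.
- vial_rims (a point): Point amid the six vials, level with their rims (57 mm above the carrier's underside). The vials are 50 mm deep inside.
- home (a point): Where the carrier's origin lies when it is fully home: on top of the base plate, below the middle of the needle head; axes as the stand's.
- backstop: Rigid steel stop block with a rubber face at the far end of the lane, 40 mm wide and 16 mm high, origin at the foot of its near face, 25 mm past home.
- jar: Small glass jar with white lid, 42 mm wide, 52 mm high, left of the machine; leave alone. Origin at the centre of its underside.
- reagent: Bottle with blue cap, 54 mm wide, 105 mm high, right of the machine; leave alone. Origin at the centre of its underside.
- marker: Black and grey marker pen lying right of the lane, 120 mm long; leave alone. Origin on its underside.
- tip_box: Blue open box of pipette tips, 86 x 124 x 66 mm, farther right; leave alone. Origin at the centre of its underside.
- microtube_rack: White rack with small tubes, 70 x 125 x 45 mm, on the left; leave alone. Origin at the centre of its underside.
- pipette: White and grey pipette lying on the left, 290 mm long; leave alone. Origin on its underside.
Mind the look-alikes: they are no part of the job. Leave any brown or pink look-alike of the carrier alone.

How it is judged:
By the outcome, as a careful person would: the job done as asked, in the order asked, and still so for the second after the job is handed in, with the robot touching nothing.
It also fails if it takes over 61 s, if anything falls off the work surface, if the arm or the gripper's body presses on something with over 40 N, if the wrist force passes 120 N, or if a joint passes its speed limit or range.

## Working session

There is one attempt and no reset: what is moved stays moved. The work goes in short steps, Python scripts to look and compute and a tool call to move; the robot and the scene stay as the last step left them, time stands still between calls to the robot, and variables do not carry over. Pictures are saved under pics/ and viewed, and the job is handed in when it is done.

Besides the shell and the picture viewer there is one more tool, called after "Call:" as a command line: name --argument value ..., lists and objects as JSON in quotes. servo_tool: Moves the arm, as the interface text tells. Its arguments: {"type":"object","properties":{"plan":{"type":"array","items":{"type":"array"}},"force":{"type":"number"}},"required":["plan"]}

```bash
mkdir -p pics; cat > h.py <<'E'
import numpy as np, cv2
from rig import telemetry, cams, job_done, manip
from scipy.spatial.transform import Rotation as Ro
def grab(n,save=None):
    f=cams.grab_frame(n)
    if save: cv2.imwrite('pics/'+save,f['frame'])
    return f
def pts(f,mask=None):
    d=f['depth'];h,w=d.shape
    fl=h/2/np.tan(np.radians(f['vfov'])/2)
    u,v=np.meshgrid(np.arange(w),np.arange(h))
    P=np.stack([(u-f['cx'])/fl*d,(v-f['cy'])/fl*d,d],-1)
    W=(P-f['t'])@f['R']
    return W
def proj(f,X):
    h=f['depth'].shape[0]
    fl=h/2/np.tan(np.radians(f['vfov'])/2)
    c=np.asarray(X)@f['R'].T+f['t']
    return np.stack([c[...,0]/c[...,2]*fl+f['cx'],c[...,1]/c[...,2]*fl+f['cy']],-1)
E
python3 - <<'E'
from h import *
print(manip.grip_point_offset); print(telemetry.get_state())
for n in ['side','top']:
    f=grab(n,n+'0.png'); np.savez('/tmp/%s0.npz'%n,**f)
    print(n,f['vfov'],f['cx'],f['cy'],-f['R'].T@f['t'])
    for t in ['stand','head','lift_knob','pawl','pawl_tail','carrier','carrier_post','backstop','jar','reagent']:
        W=pts(f)
        for r in cams.masks_of(n,t)[:3]:
            m=r['region']&(f['depth']>0)
            print(t,round(r['score'],2),[int(x) for x in r['box']],np.round(np.median(W[m],0),3),np.round(np.percentile(W[m],[2,98],axis=0),3).tolist())
E
```

```text
0.0187
{'clock': 0.0, 'joint_pos': array([-1.42927046e+00,  3.81218996e-01,  1.29825288e+00, -6.49262480e-06,
        1.46360321e+00, -2.15282560e-01]), 'qvel': array([ 1.43162888e-03, -1.38797471e-05, -4.50507149e-04,  1.27740902e-03,
        3.33828154e-05,  1.27437701e-03]), 'effort': array([ 2.03715957e-03, -4.48458302e+01, -2.31271183e+01, -9.93390108e-05,
        4.78986825e-03, -1.49996112e-05]), 'tcp_pos': array([ 0.19206524, -0.51502848,  0.20660211]), 'tcp_rot': array([-3.09027137e+00, -5.57243105e-01, -7.56877274e-05]), 'force': array([-0.37689585, -0.30665667, -0.06305134]), 'ft_torque': array([-0.04385304,  0.04030189, -0.02763831]), 'grip_width': 0.08535638253733503}
side 49.66222404407585 277.1714292646394 207.00210595111415 [ 0.1803577  -1.03842845  0.96105369]
stand 0.89 [252, 201, 349, 297] [ 0.572 -0.121  0.02 ] [[0.416, -0.224, -0.001], [0.664, 0.008, 0.16]]
stand 0.18 [315, 202, 344, 251] [ 0.603 -0.146  0.115] [[0.581, -0.193, 0.037], [0.64, -0.068, 0.181]]
head 0.7 [313, 199, 342, 250] [ 0.603 -0.149  0.115] [[0.581, -0.193, 0.051], [0.639, -0.072, 0.176]]
head
[... 2432 characters left out ...]
] [ 0.514 -0.159  0.023] [[0.438, -0.196, 0.015], [0.579, -0.119, 0.073]]
carrier 0.25 [301, 160, 348, 182] [ 0.602 -0.132  0.116] [[0.578, -0.19, 0.02], [0.637, -0.064, 0.185]]
carrier_post 0.9 [316, 186, 348, 237] [ 0.511 -0.158  0.022] [[0.438, -0.197, 0.015], [0.578, -0.12, 0.072]]
carrier_post 0.77 [380, 137, 439, 176] [ 0.679 -0.397  0.006] [[0.631, -0.462, -0.003], [0.727, -0.32, 0.056]]
jar 0.71 [261, 212, 277, 230] [0.475 0.03  0.05 ] [[0.459, 0.01, 0.011], [0.495, 0.048, 0.056]]
jar 0.34 [297, 162, 343, 187] [ 0.601 -0.132  0.116] [[0.578, -0.191, 0.014], [0.637, -0.061, 0.185]]
reagent 0.69 [350, 159, 370, 179] [ 0.626 -0.235  0.073] [[0.61, -0.262, 0.017], [0.652, -0.215, 0.107]]
```

```bash
python3 - <<'E'
import cv2
a=cv2.imread('pics/side0.png')[170:390,180:440];b=cv2.imread('pics/top0.png')[120:270,220:460]
cv2.imwrite('pics/sc.png',cv2.resize(a,None,fx=2.7,fy=2.7,interpolation=2))
cv2.imwrite('pics/tc.png',cv2.resize(b,None,fx=3.3,fy=3.3,interpolation=2))
E
```

```text
(no output)
```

View pics/sc.png

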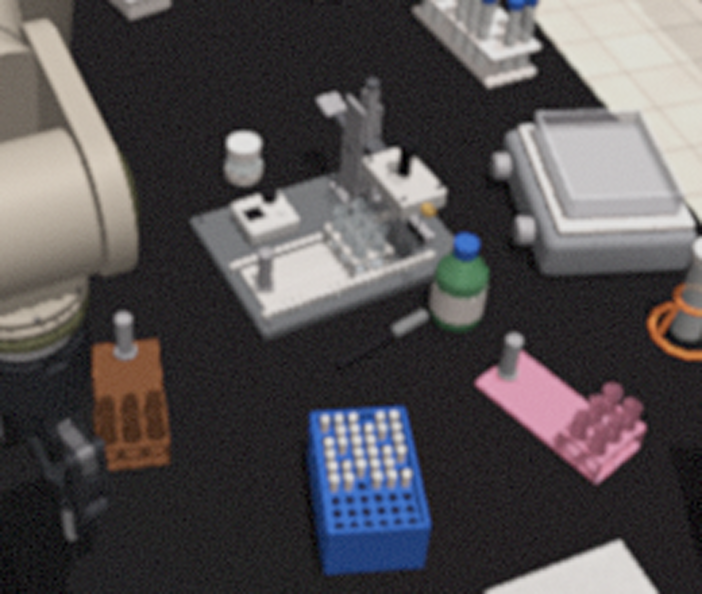

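View pics/tc.png

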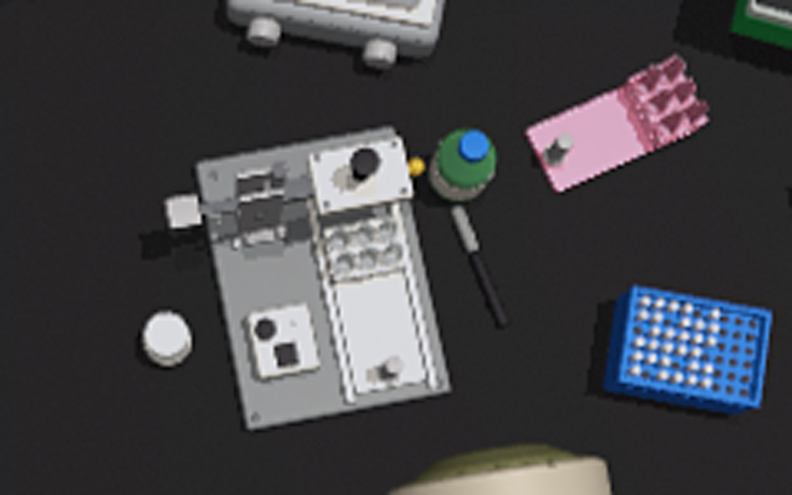

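Candidates for the carrier (side picture): white one in the lane (295,262), brown look-alike (229,315) and pink look-alike (386,320). By the description it's the white one between the guides, with its post at top pixel ≈(338,231). Knob: black on white head, top ≈(330,170). Lever plate: top ≈(275,184). Now I'll fit the stand pose.

```bash
cat > fit.py <<'E'
from h import *
from scipy.optimize import minimize
fs={n:dict(np.load('/tmp/%s0.npz'%n)) for n in ['side','top']}
c0=None
for n,f in fs.items():
    W=pts(f); ok=f['depth']>0
    near=ok&(W[...,0]>.38)&(W[...,0]<.70)&(W[...,1]>-.25)&(W[...,1]<.06)
    m=near&(abs(W[...,2]-.016)<.006)
    P=W[m][:,:2].astype(np.float32)
    r=cv2.minAreaRect(P); print(n,'plate rect',r, cv2.boxPoints(r).tolist())
    # head top
    h=ok&(W[...,0]>.55)&(W[...,0]<.68)&(W[...,1]>-.21)&(W[...,1]<-.06)&(W[...,2]>.09)
    zs=W[h][:,2]; print(np.histogram(zs,bins=np.arange(.09,.2,.005)))
    zt=np.median(zs[(zs>.105)&(zs<.13)])
    hm=h&(abs(W[...,2]-zt)<.005); hw=W[hm]; print('head top z',zt,cv2.minAreaRect(hw[:,:2].astype(np.float32)))
    k=h&(W[...,2]>zt+.035)&(W[...,1]<-.095); print('knob',k.sum(),W[k].mean(0),np.percentile(W[k],[5,95],axis=0))
    p=ok&(W[...,0]>.55)&(W[...,0]<.62)&(W[...,1]>-.01)&(W[...,1]<.05)&(W[...,2]>.085); print('tail',p.sum(),np.median(W[p],0),np.percentile(W[p],[5,95],axis=0).tolist())
    q=ok&(W[...,0]>.40)&(W[...,0]<.49)&(W[...,1]>-.21)&(W[...,1]<-.1)&(W[...,2]>.045); print('post',q.sum(),np.median(W[q],0),W[q].max(0))
E
python3 fit.py
```

```text
side plate rect ((0.521159827709198, -0.13125206530094147), (0.26516953110694885, 0.2871486246585846), 56.242515563964844) [[0.3281179964542389, -0.16170144081115723], [0.5668525099754333, -0.32126384973526], [0.7142016887664795, -0.10080268979072571], [0.47546714544296265, 0.058759719133377075]]
(array([ 13,  38,  52,  75, 226, 161,  24,  26,  17,  20,  18,  26,  13,
        33,  37,   6,   6,   8,  10,   8,   0,   0]), array([0.09 , 0.095, 0.1  , 0.105, 0.11 , 0.115, 0.12 , 0.125, 0.13 ,
       0.135, 0.14 , 0.145, 0.15 , 0.155, 0.16 , 0.165, 0.17 , 0.175,
       0.18 , 0.185, 0.19 , 0.195, 0.2  ]))
head top z 0.11436164165596996 ((0.6082808375358582, -0.12853649258613586), (0.053852636367082596, 0.14204290509223938), 9.78686809539795)
knob 58 [ 0.61077895 -0.14713276  0.1597607 ] [[ 0.600872   -0.15651342  0.15508653]
 [ 0.62142454 -0.13600378  0.16333707]]
tail 62 [0.5842906  0.00770032 0.09963581] [[0.5721067965369614, -0.005679441572359074, 0.09503929814549085], [0.5940457514482121, 0.0210583507665435, 0.10371935231163773]]
post 50 [ 0.45092931 -0.1779891   0.06220985] [ 0.4607
[... 457 characters left out ...]
ay([0.09 , 0.095, 0.1  , 0.105, 0.11 , 0.115, 0.12 , 0.125, 0.13 ,
       0.135, 0.14 , 0.145, 0.15 , 0.155, 0.16 , 0.165, 0.17 , 0.175,
       0.18 , 0.185, 0.19 , 0.195, 0.2  ]))
head top z 0.11551053193405354 ((0.604365885257721, -0.12572908401489258), (0.0547112300992012, 0.13677942752838135), 10.460442543029785)
knob 68 [ 0.60664999 -0.13991489  0.1619034 ] [[ 0.59631261 -0.15040191  0.15788224]
 [ 0.61690857 -0.12951936  0.16623642]]
tail 97 [0.57966758 0.01092545 0.10253496] [[0.5677241217645895, -0.006376933655557369, 0.0961616748171803], [0.5907719857364749, 0.02515144759071216, 0.10684260794154143]]
post 30 [ 0.44607391 -0.16982457  0.06998872] [ 0.4556926  -0.16218595  0.07638312]
```

```bash
cat >> h.py <<'E'
def plan(p,yaw=None,show=True):
    """tool-down target TCP p; yaw = world direction (deg) of jaw axis (mod 180)"""
    s=telemetry.get_state();R=Ro.from_rotvec(s['tcp_rot']).as_matrix()
    d=R.T@(np.asarray(p)-s['tcp_pos'])/.6
    if yaw is None: rv=np.zeros(3)
    else:
        best=None
        for k in (0,180):
            a=np.radians(yaw+k);y=np.array([np.cos(a),np.sin(a),0]);z=np.array([0,0,-1.]);T=np.stack([np.cross(y,z),y,z],1)
            rv_=Ro.from_matrix(R.T@T).as_rotvec()
            if best is None or np.linalg.norm(rv_)<np.linalg.norm(best): best=rv_
        rv=best/(np.pi/2)
    print('t',round(s['clock'],2),'tcp',s['tcp_pos'].round(4),'F',s['force'].round(2),'w',round(s['grip_width'],4))
    print('shift',d.round(4),'turn',rv.round(4),'mm',(d*600).round(1),'toolaxes x',R[:,0].round(3),'y',R[:,1].round(3),'z',R[:,2].round(3))
E
python3 -c "
from h import *
plan([.45,-.33,.27],10.3)
plan([.545,-.165,.29],10.3)"
```

```text
t 1.1 tcp [ 0.1921 -0.5153  0.2072] F [ 0.07 -0.22  0.6 ] w 0.0856
shift [ 0.5107 -0.1393 -0.1046] turn [-0.     -0.     -0.8873] mm [306.4 -83.6 -62.8] toolaxes x [0.937 0.349 0.   ] y [ 0.349 -0.937 -0.   ] z [ 0.  0. -1.]
t 1.1 tcp [ 0.1921 -0.5153  0.2072] F [ 0.07 -0.22  0.6 ] w 0.0856
shift [ 0.7551 -0.3417 -0.1379] turn [-0.     -0.     -0.8873] mm [ 453.  -205.   -82.8] toolaxes x [0.937 0.349 0.   ] y [ 0.349 -0.937 -0.   ] z [ 0.  0. -1.]
```

Call:
servo_tool --plan '[[[0.1,-0.03,-0.1],[0,0,-0.11],0.2],[[0.2,-0.07,-0.14],[0,0,-0.22],0.2],[[0.3,-0.11,-0.14],[0,0,-0.33],0.2],[[0.39,-0.14,-0.14],[0,0,-0.44],0.2],[[0.48,-0.17,-0.14],[0,0,-0.55],0.2]]'

```text
clock: 1.72
tcp_pos: [0.4139, -0.329, 0.2914]
tcp_rot: [2.569, 1.807, 0.0]
force: [0.5, -0.3, -0.1]
grip_width: 0.0514
```

```bash
python3 -c "
from h import *
plan([.545,-.165,.29],10.3)"
```

```text
t 1.73 tcp [ 0.4139 -0.329   0.2914] F [ 0.5  -0.26 -0.15] w 0.0514
shift [0.331  0.1133 0.0023] turn [ 0.0004  0.0005 -0.3339] mm [198.6  68.    1.4] toolaxes x [ 0.338  0.941 -0.001] y [ 0.941 -0.338  0.001] z [ 0.001 -0.001 -1.   ]
```

Call:
servo_tool --plan '[[[0.09,0.03,0],[0,0,-0.11],0.2],[[0.18,0.06,0],[0,0,-0.22],0.2],[[0.26,0.09,0],[0,0,-0.334],0.2],[[0.331,0.113,0.002],[0,0,-0.334],0.2],[[0.331,0.113,0.002],[0,0,-0.334],0.2]]'

```text
clock: 2.35
tcp_pos: [0.546, -0.1626, 0.2898]
tcp_rot: [2.008, 2.416, -0.0]
force: [0.1, -0.9, -0.2]
grip_width: 0.0513
```

```bash
python3 -c "
from h import *
f=grab('wrist','w1.png');np.savez('/tmp/w1.npz',**f)
print(f['vfov'],-f['R'].T@f['t'],f['R'])
W=pts(f);ok=f['depth']>0
for t in ['lift_knob','pawl_tail','carrier_post','carrier']:
  for r in cams.masks_of('wrist',t)[:3]:
    m=r['region']&ok
    print(t,round(r['score'],2),[int(x) for x in r['box']],np.round(np.median(W[m],0),4),np.round(np.percentile(W[m],[2,98],axis=0),3).tolist())
plan([.6,-.15,.25],10.3)
"
```

```text
69.82212332704273 [ 0.53281805 -0.08510685  0.45670949] [[ 9.83272373e-01  1.82140224e-01 -6.15630200e-04]
 [ 1.73424169e-01 -9.35175497e-01  3.08821708e-01]
 [ 5.56731328e-02 -3.03762619e-01 -9.51119747e-01]]
lift_knob 0.93 [309, 97, 364, 220] [ 0.6024 -0.13    0.1169] [[0.58, -0.186, 0.108], [0.636, -0.065, 0.188]]
pawl_tail 0.67 [329, 8, 357, 95] [0.5841 0.0066 0.1023] [[0.569, -0.05, 0.001], [0.606, 0.026, 0.107]]
pawl_tail 0.64 [308, 101, 364, 221] [ 0.6024 -0.13    0.1169] [[0.58, -0.187, 0.109], [0.635, -0.065, 0.188]]
carrier_post 0.93 [199, 139, 307, 193] [ 0.5135 -0.1592  0.0221] [[0.441, -0.197, 0.02], [0.581, -0.121, 0.073]]
carrier_post 0.77 [303, 268, 338, 362] [ 0.6676 -0.4043  0.0063] [[0.626, -0.461, 0.001], [0.697, -0.322, 0.057]]
carrier_post 0.65 [56, 152, 132, 263] [ 0.2898 -0.283   0.0064] [[0.25, -0.343, 0.001], [0.321, -0.197, 0.057]]
carrier 0.95 [197, 142, 307, 193] [ 0.5138 -0.1593  0.0221] [[0.441, -0.197, 0.02], [0.581, -0.121, 0.073]]
carrier 0.65 [306, 271, 338, 359] [ 0.6687 -0.4052  0.0064] [[0.629, -0.461, 0.004], [0.698, -0.325, 0.057]]
carrier 0.57 [55, 152, 132, 262] [ 0.2905 -0.2823  0.0065] [[0.251, -0.339, 0.003], [0.321, -0.197, 0.057]]
t 2.6 tcp [ 0.5443 -0.1659  0.2903] F [-0.02  0.11  1.21] w 0.0515
shift [0.0097 0.096  0.0672] turn [ 0.0003  0.0007 -0.0009] mm [ 5.8 57.6 40.3] toolaxes x [-0.177  0.984 -0.001] y [0.984 0.177 0.   ] z [ 0.001 -0.001 -1.   ]
```

View pics/w1.png

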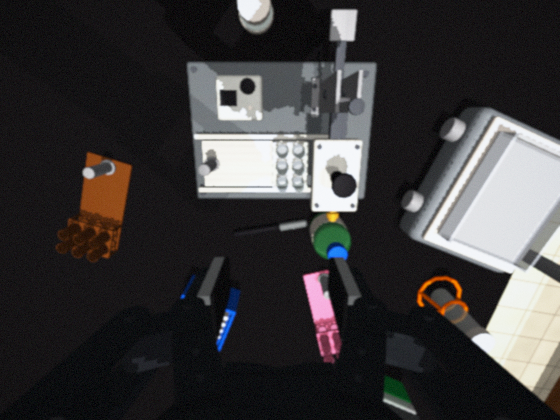

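The wrist picture shows the white carrier in the lane with its post at about (207,165). The knob cap is at (342,184) and the lever plate at (343,23). Next I'll measure these in detail.

```bash
cat > m.py <<'E'
from h import *
import sys
f=dict(np.load('/tmp/w1.npz'));W=pts(f);ok=f['depth']>0
th=np.radians(10.3)
# base plate: far-left edge: points z in .01-.02 plane; rect with morph of gray
near=ok&(abs(W[...,2]-.018)<.011)&(W[...,0]>.38)&(W[...,0]<.70)&(W[...,1]>-.24)&(W[...,1]<.03)
lab=cv2.morphologyEx(near.astype(np.uint8),cv2.MORPH_OPEN,np.ones((3,3)))
n,l,st,_=cv2.connectedComponentsWithStats(lab); k=1+np.argmax(st[1:,4]); print(st[k])
r=cv2.minAreaRect(W[l==k][:,:2].astype(np.float32)); print('plate',r)
h=ok&(W[...,0]>.56)&(W[...,0]<.66)&(W[...,1]>-.21)&(W[...,1]<-.09)
hm=h&(abs(W[...,2]-.1165)<.004); print('head',np.median(W[hm][:,2]),cv2.minAreaRect(W[hm][:,:2].astype(np.float32)))
k=h&(W[...,2]>.152); print('knob',k.sum(),W[k].mean(0),W[k].min(0),W[k].max(0))
p=ok&(W[...,0]>.56)&(W[...,0]<.61)&(W[...,1]>-.015)&(W[...,1]<.04)&(W[...,2]>.095)
print('tail',p.sum(),W[p].mean(0),cv2.minAreaRect(W[p][:,:2].astype(np.float32)))
q=ok&(W[...,0]>.42)&(W[...,0]<.47)&(W[...,1]>-.2)&(W[...,1]<-.14)&(W[...,2]>.066); print('post',q.sum(),W[q].mean(0),W[q].max(0),W[q].min(0))
# carrier plate
c=ok&(W[...,0]>.42)&(W[...,0]<.58)&(W[...,1]>-.21)&(W[...,1]<-.1)&(abs(W[...,2]-.022)<.003)&(f['frame'].min(-1)>170)
print('carrier plate',cv2.minAreaRect(W[c][:,:2].astype(np.float32)))
crop=f['frame'][90:230,180:390]; cv2.imwrite('pics/w1c.png',cv2.resize(crop,None,fx=3.8,fy=3.8,interpolation=2))
E
python3 m.py
```

```text
[  187    62   147   137 13308]
plate ((0.5122672319412231, -0.11945239454507828), (0.19769424200057983, 0.18914875388145447), 10.500473022460938)
head 0.1167135734689451 ((0.6093065738677979, -0.14070352911949158), (0.05445358157157898, 0.10525016486644745), 10.20982551574707)
knob 18061 [ 0.58732047 -0.14663977  0.37528191] [ 0.56001012 -0.16986033  0.15462373] [ 0.62169298 -0.12875416  0.41216679]
tail 944 [0.58174676 0.00878676 0.10264331] ((0.5827119946479797, 0.005130758509039879), (0.026221945881843567, 0.04155109077692032), 9.869179725646973)
post 120 [ 0.45038348 -0.17090176  0.07081337] [ 0.45763903 -0.16369012  0.07262888] [ 0.44237567 -0.17846755  0.06603698]
carrier plate ((0.5046840310096741, -0.16058634221553802), (0.14654485881328583, 0.08195161819458008), 10.49795913696289)
```

View pics/w1c.png

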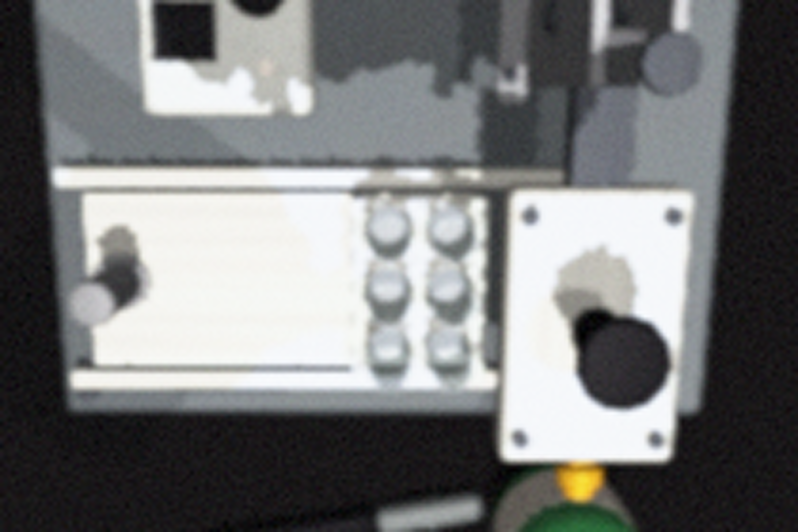

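```bash
cat > m2.py <<'E'
from h import *
f=dict(np.load('/tmp/w1.npz'));W=pts(f);ok=f['depth']>0
h=ok&(W[...,0]>.58)&(W[...,0]<.64)&(W[...,1]>-.175)&(W[...,1]<-.115)
k=h&(W[...,2]>.154)&(W[...,2]<.175); print('knob',k.sum(),W[k].mean(0),cv2.minEnclosingCircle(W[k][:,:2].astype(np.float32)))
q=ok&(W[...,0]>.42)&(W[...,0]<.47)&(W[...,1]>-.2)&(W[...,1]<-.14)&(W[...,2]>.068);print(cv2.minEnclosingCircle(W[q][:,:2].astype(np.float32)))
th=np.radians(10.3);S=np.array([[np.cos(th),np.sin(th)],[-np.sin(th),np.cos(th)]])
kn=W[k].mean(0)[:2]
for n,p in [('post',[.4502,-.171]),('tail',[.5814,.0095])]: print(n,S@(np.array(p)-kn))
plan([*kn,.25],10.3)
E
python3 m2.py
```

```text
knob 518 [ 0.60872939 -0.1410262   0.16250636] ((0.6093026995658875, -0.14163920283317566), 0.013014093972742558)
((0.4499940872192383, -0.17152737081050873), 0.007747263181954622)
post [-0.16133408 -0.00114536]
tail [2.54395883e-05 1.52987036e-01]
t 2.6 tcp [ 0.5443 -0.1659  0.2903] F [-0.02  0.11  1.21] w 0.0515
shift [0.0218 0.113  0.0672] turn [ 0.0003  0.0007 -0.0009] mm [13.1 67.8 40.3] toolaxes x [-0.177  0.984 -0.001] y [0.984 0.177 0.   ] z [ 0.001 -0.001 -1.   ]
```

Call:
servo_tool --plan '[[[0.012,0.06,0.03],[0,0,0],0.2],[[0.0215,0.113,0.067],[0,0,0],0.2],[[0.0215,0.113,0.12],[0,0,0],0.2],[[0.0215,0.113,0.17],[0,0,0],0.2],[[0.0215,0.113,0.17],[0,0,0],0.2]]'

```text
clock: 3.22
tcp_pos: [0.6076, -0.1418, 0.1866]
tcp_rot: [-2.014, -2.407, 0.003]
force: [0.2, 1.4, 0.3]
grip_width: 0.0514
```

```bash
python3 -c "
from h import *
f=grab('wrist','w2.png');grab('side','s2.png')
import cv2
a=cv2.imread('pics/s2.png')[150:330,230:420]; cv2.imwrite('pics/s2c.png',cv2.resize(a,None,fx=3,fy=3))
plan([.609,-.1415,.120],10.3)
"
```

```text
t 3.33 tcp [ 0.609  -0.1421  0.1897] F [0.9  0.82 0.65] w 0.0515
shift [ 0.0012 -0.      0.1161] turn [ 0.0011  0.0013 -0.0015] mm [ 0.7 -0.  69.7] toolaxes x [-0.177  0.984 -0.002] y [0.984 0.177 0.002] z [ 0.002 -0.002 -1.   ]
```

View pics/w2.png

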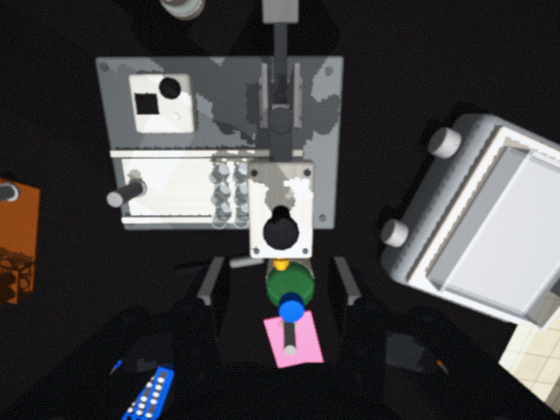

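View pics/s2c.png

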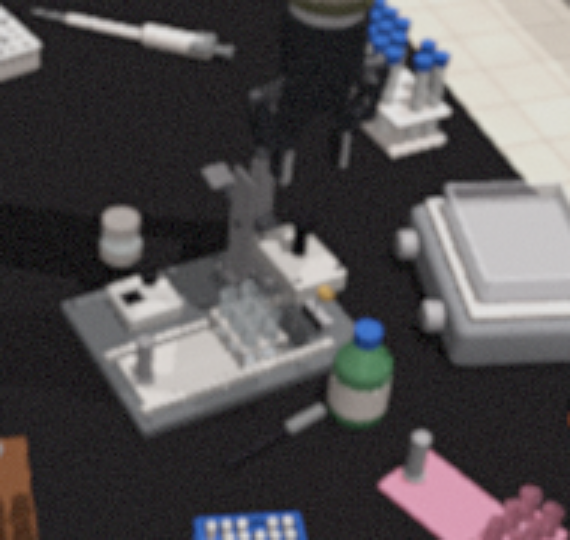

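Call:
servo_tool --plan '[[[0.001,0,0.05],[0,0,0],0.2],[[0.001,0,0.09],[0,0,0],0.2],[[0.001,0,0.115],[0,0,0],0.2],[[0.001,0,0.115],[0,0,0],-0.5],[[0.001,0,0.115],[0,0,0],-1]]' --force 50

```text
clock: 3.95
tcp_pos: [0.609, -0.142, 0.1219]
tcp_rot: [2.014, 2.407, -0.001]
force: [-4.0, -2.4, 0.1]
grip_width: 0.023
```

Call:
servo_tool --plan '[[[0,0,0],[0,0,0],-1],[[0,0,0],[0,0,0],-1]]'

```text
clock: 4.2
tcp_pos: [0.609, -0.142, 0.1221]
tcp_rot: [2.014, 2.407, -0.001]
force: [-1.9, -1.4, -2.1]
grip_width: 0.0232
```

```bash
python3 -c "
from h import *
plan([.609,-.1415,.120],10.3)
"
```

```text
t 4.2 tcp [ 0.609  -0.142   0.1221] F [-1.85 -1.41 -2.09] w 0.0232
shift [0.0008 0.0002 0.0036] turn [ 0.0013  0.002  -0.0015] mm [0.5 0.1 2.1] toolaxes x [-0.176  0.984 -0.003] y [0.984 0.176 0.002] z [ 0.003 -0.003 -1.   ]
```

Call:
servo_tool --plan '[[[0,0,0],[0,0,0],-0.2],[[0,0,0.003],[0,0,0],-0.2],[[0,0,0.007],[0,0,0],-0.6],[[0,0,0.007],[0,0,0],-1],[[0,0,0.007],[0,0,0],-1]]' --force 50

```text
clock: 4.82
tcp_pos: [0.6091, -0.1422, 0.1193]
tcp_rot: [2.012, 2.406, -0.001]
force: [-3.6, 0.3, 8.2]
grip_width: 0.0233
```

Call:
servo_tool --plan '[[[0,0,0],[0,0,0],-1],[[0,0,0],[0,0,0],-1]]'

```text
clock: 5.08
tcp_pos: [0.6091, -0.1422, 0.1196]
tcp_rot: [2.012, 2.405, -0.001]
force: [-2.3, 0.6, 3.8]
grip_width: 0.0231
```

```bash
python3 -c "
from h import *
plan([.609,-.1415,.120],10.3)
f=grab('side','s3.png')
a=f['frame'][180:300,270:380]; cv2.imwrite('pics/s3c.png',cv2.resize(a,None,fx=5,fy=5,interpolation=2))
"
```

```text
t 5.08 tcp [ 0.6091 -0.1422  0.1196] F [-2.27  0.62  3.76] w 0.0231
shift [ 0.0012  0.0001 -0.0006] turn [ 0.002   0.0028 -0.0014] mm [ 0.7  0.1 -0.4] toolaxes x [-0.177  0.984 -0.004] y [0.984 0.177 0.003] z [ 0.004 -0.004 -1.   ]
```

View pics/s3c.png

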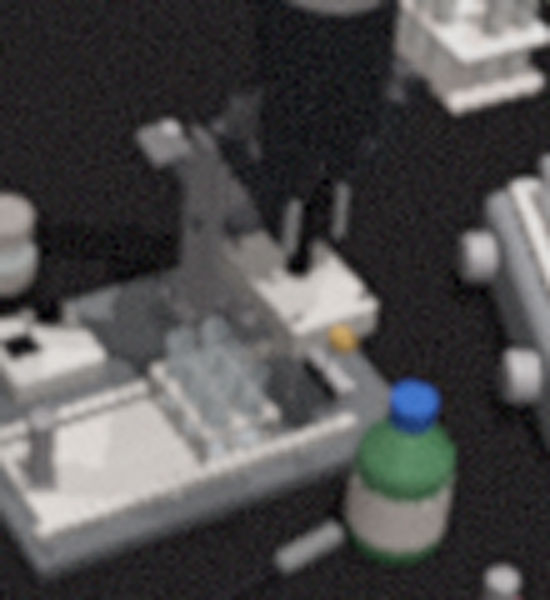

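Call:
servo_tool --plan '[[[0,0,-0.004],[0,0,0],-1],[[0,0,-0.009],[0,0,0],-1],[[0,0,-0.014],[0,0,0],-1],[[0,0,-0.019],[0,0,0],-1],[[0,0,-0.024],[0,0,0],-1]]' --force 60

```text
clock: 5.75
tcp_pos: [0.6089, -0.1421, 0.1324]
tcp_rot: [2.014, 2.407, -0.001]
force: [3.7, -1.5, -12.8]
grip_width: 0.0226
```

```bash
cat > look.py <<'E'
from h import *
import sys
n=sys.argv[1]
s=telemetry.get_state();print(s['clock'],s['tcp_pos'].round(4),s['force'].round(1),s['grip_width'])
f=grab('top');W=pts(f);ok=f['depth']>0
# head top: stand coords
th=np.radians(10.3);S=np.array([[np.cos(th),np.sin(th)],[-np.sin(th),np.cos(th)]])
def hz(f):
    W=pts(f);ok=f['depth']>0
    L=(W[...,:2]-np.array([.609,-.1415]))@S.T
    m=ok&(abs(L[...,0])<.022)&(abs(L[...,1])<.037)&(np.hypot(L[...,0],L[...,1])>.018)&(W[...,2]>.095)&(W[...,2]<.22)
    z=W[...,2][m]; h,b=np.histogram(z,bins=np.arange(.095,.225,.003)); i=h.argmax()
    r=ok&(np.hypot(L[...,0],L[...,1]-.075)<.02)&(W[...,2]<.3)
    zr=np.sort(W[...,2][r])[-15:]
    return len(z),np.median(z[abs(z-b[i]-.0015)<.004]),h[i],np.median(zr)
f2=grab('side')
print('headtop top',hz(f),'side',hz(f2))
a=f2['frame'][160:280,260:390];b=f['frame'][140:260,250:380]
cv2.imwrite('pics/%s.png'%n,cv2.resize(np.hstack([a,b]),None,fx=3,fy=3,interpolation=2))
E
python3 look.py l1
```

```text
5.75 [ 0.6089 -0.1421  0.1324] [  3.7  -1.5 -12.8] 0.02260157766749582
headtop top (1, np.float64(0.1292290737532531), np.int64(1), np.float64(nan)) side (275, np.float64(0.1283005188530476), np.int64(70), np.float64(0.1517851801230189))
  return _methods._mean(a, axis=axis, dtype=dtype,
  ret = ret.dtype.type(ret / rcount)
```

View pics/l1.png

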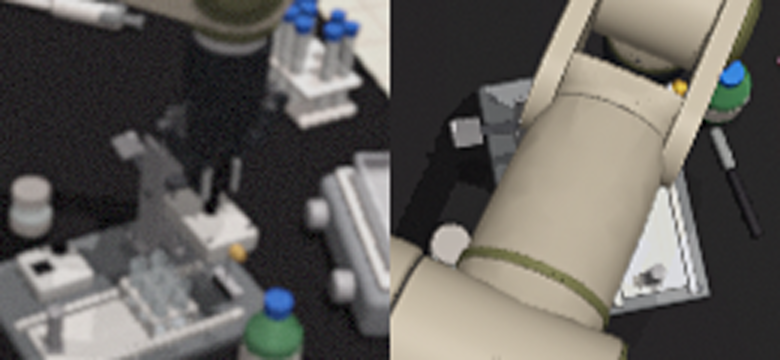

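Call:
servo_tool --plan '[[[0,0,-0.008],[0,0,0],-1],[[0,0,-0.015],[0,0,0],-1],[[0,0,-0.022],[0,0,0],-1],[[0,0,-0.029],[0,0,0],-1],[[0,0,-0.036],[0,0,0],-1]]'

```text
clock: 6.48
tcp_pos: [0.6088, -0.1421, 0.1536]
tcp_rot: [2.014, 2.407, -0.002]
force: [5.9, -1.3, -16.5]
grip_width: 0.0222
```

Call:
servo_tool --plan '[[[0,0,-0.008],[0,0,0],-1],[[0,0,-0.015],[0,0,0],-1],[[0,0,-0.022],[0,0,0],-1],[[0,0,-0.027],[0,0,0],-1],[[0,0,-0.027],[0,0,0],-1]]'

```text
clock: 7.1
tcp_pos: [0.6089, -0.1421, 0.1706]
tcp_rot: [2.013, 2.406, -0.001]
force: [3.1, -1.7, -5.8]
grip_width: 0.0224
```

```bash
python3 look.py l2 2>/dev/null
```

```text
7.1 [ 0.6089 -0.1421  0.1706] [ 3.1 -1.7 -5.8] 0.02238733484880291
headtop top (4, np.float64(0.16363802946042733), np.int64(1), np.float64(nan)) side (227, np.float64(0.16569415073328675), np.int64(92), np.float64(0.18637751036398195))
```

View pics/l2.png

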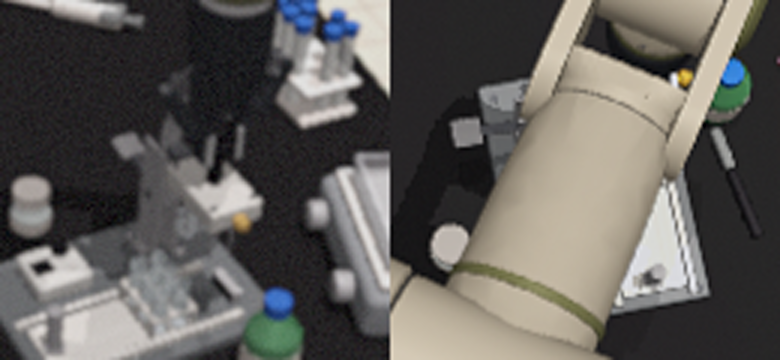

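Call:
servo_tool --plan '[[[0,0,-0.005],[0,0,0],-1],[[0,0,-0.006],[0,0,0],-1],[[0,0,0.002],[0,0,0],-1],[[0,0,0.002],[0,0,0],-1],[[0,0,0.002],[0,0,0],-1]]'

```text
clock: 7.82
tcp_pos: [0.6089, -0.1421, 0.1697]
tcp_rot: [2.013, 2.406, -0.001]
force: [1.3, -0.7, -4.1]
grip_width: 0.0226
```

Call:
servo_tool --plan '[[[0,0,0],[0,0,0],-0.5],[[0,0,0],[0,0,0],0.2],[[0,0,0],[0,0,0],0.2],[[0,0,0],[0,0,0],0.2]]'

```text
clock: 8.32
tcp_pos: [0.609, -0.1421, 0.1701]
tcp_rot: [2.013, 2.405, -0.001]
force: [0.1, 0.6, 0.4]
grip_width: 0.0516
```

```bash
python3 look.py l3 2>/dev/null; python3 -c "
from h import *
plan([.609,-.1415,.29],10.3)
plan([.4505,-.1710,.29],10.3)
plan([.4505,-.1710,.16],10.3)"
```

```text
8.325 [ 0.609  -0.1421  0.1701] [0.1 0.6 0.4] 0.051550100295165074
headtop top (3, np.float64(0.16314618865339164), np.int64(2), np.float64(nan)) side (164, np.float64(0.16274597194337226), np.int64(83), np.float64(0.16757807548705034))
t 8.43 tcp [ 0.609  -0.1421  0.17  ] F [ 0.81 -0.54  1.07] w 0.0514
shift [ 2.000e-04  8.000e-04 -2.001e-01] turn [ 0.0017  0.0026 -0.0015] mm [ 1.0e-01  5.0e-01 -1.2e+02] toolaxes x [-0.176  0.984 -0.004] y [0.984 0.176 0.003] z [ 0.003 -0.004 -1.   ]
t 8.43 tcp [ 0.609  -0.1421  0.17  ] F [ 0.81 -0.54  1.07] w 0.0514
shift [-0.0016 -0.2679 -0.2008] turn [ 0.0017  0.0026 -0.0015] mm [  -1.  -160.8 -120.5] toolaxes x [-0.176  0.984 -0.004] y [0.984 0.176 0.003] z [ 0.003 -0.004 -1.   ]
t 8.43 tcp [ 0.609  -0.1421  0.17  ] F [ 0.81 -0.54  1.07] w 0.0514
shift [-0.0007 -0.2685  0.0159] turn [ 0.0017  0.0026 -0.0015] mm [  -0.4 -161.1    9.5] toolaxes x [-0.176  0.984 -0.004] y [0.984 0.176 0.003] z [ 0.003 -0.004 -1.   ]
```

View pics/l3.png

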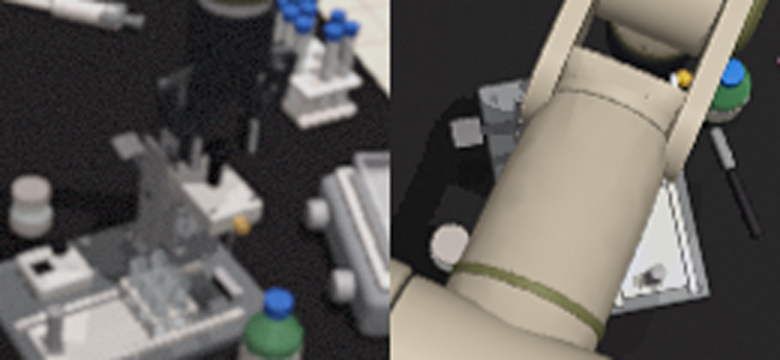

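Call:
servo_tool --plan '[[[0,0,-0.07],[0,0,0],0.2],[[0,-0.04,-0.12],[0,0,0],0.2],[[0,-0.12,-0.12],[0,0,0],0],[[-0.001,-0.2,-0.07],[0,0,0],-0.3],[[-0.001,-0.2685,0.016],[0,0,0],-0.3]]'

```text
clock: 9.05
tcp_pos: [0.4517, -0.1713, 0.1631]
tcp_rot: [2.01, 2.402, -0.0]
force: [0.6, -1.2, -0.9]
grip_width: 0.03
```

```bash
python3 -c "
from h import *
f=grab('wrist','w3.png')
plan([.4505,-.1710,.10],10.3)
W=pts(f);ok=f['depth']>0
q=ok&(W[...,0]>.42)&(W[...,0]<.48)&(W[...,1]>-.2)&(W[...,1]<-.14)&(W[...,2]>.066)&(W[...,2]<.078);print(q.sum(),cv2.minEnclosingCircle(W[q][:,:2].astype(np.float32)),W[q].mean(0))
"
```

```text
t 9.1 tcp [ 0.442  -0.1668  0.1541] F [-3.09  2.86 -7.8 ] w 0.0298
shift [-0.0102  0.0137  0.0899] turn [-0.0072 -0.0053 -0.0021] mm [-6.1  8.2 53.9] toolaxes x [-0.176  0.984  0.008] y [ 0.984  0.176 -0.011] z [-0.013  0.006 -1.   ]
239 ((0.4498881995677948, -0.17120486497879028), 0.007891305722296238) [ 0.44980369 -0.1706617   0.07083673]
```

View pics/w3.png

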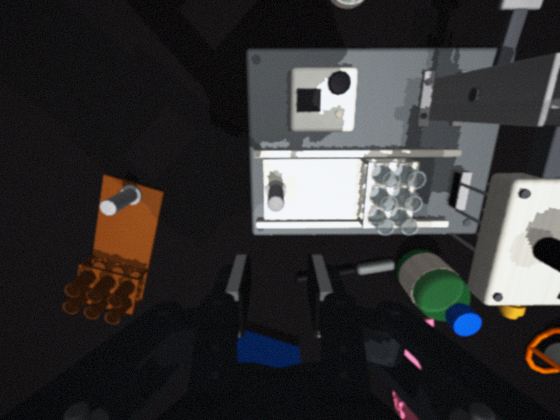

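Call:
servo_tool --plan '[[[-0.004,0.008,0.02],[0,0,0],-0.3],[[-0.008,0.013,0.05],[0,0,0],-0.3],[[-0.009,0.014,0.09],[0,0,0],-0.3],[[-0.009,0.014,0.09],[0,0,0],-0.3]]'

```text
clock: 9.6
tcp_pos: [0.45, -0.1699, 0.0991]
tcp_rot: [-2.006, -2.396, 0.006]
force: [-0.6, -0.1, 0.1]
grip_width: 0.03
```

```bash
python3 -c "
from h import *
plan([.4500,-.1710,.036],10.3)
"
```

```text
t 9.6 tcp [ 0.45   -0.1699  0.0991] F [-0.57 -0.14  0.14] w 0.03
shift [-0.0029  0.001   0.1051] turn [-0.0086 -0.0067 -0.0021] mm [-1.8  0.6 63.1] toolaxes x [-0.175  0.984  0.011] y [ 0.984  0.176 -0.014] z [-0.015  0.008 -1.   ]
```

Call:
servo_tool --plan '[[[-0.003,0.001,0.03],[-0.009,-0.007,-0.002],-0.3],[[-0.003,0.001,0.06],[-0.009,-0.007,-0.002],-0.3],[[-0.003,0.001,0.09],[-0.009,-0.007,-0.002],-0.3],[[-0.003,0.001,0.105],[-0.009,-0.007,-0.002],-0.3],[[-0.003,0.001,0.105],[-0.009,-0.007,-0.002],-0.3]]'

```text
clock: 10.22
tcp_pos: [0.4502, -0.1711, 0.0364]
tcp_rot: [2.013, 2.411, 0.0]
force: [-0.1, -0.0, 0.2]
grip_width: 0.0298
```

```bash
python3 -c "
from h import *
plan([.4988,-.1622,.036],10.3)
f=grab('wrist','w4.png')
"
```

```text
t 10.22 tcp [ 0.4502 -0.1711  0.0364] F [-0.12 -0.04  0.16] w 0.0298
shift [0.0002 0.0824 0.0007] turn [ 0.0004  0.0003 -0.0001] mm [ 0.1 49.4  0.4] toolaxes x [-0.179  0.984 -0.   ] y [0.984 0.179 0.001] z [ 0.001 -0.    -1.   ]
```

View pics/w4.png

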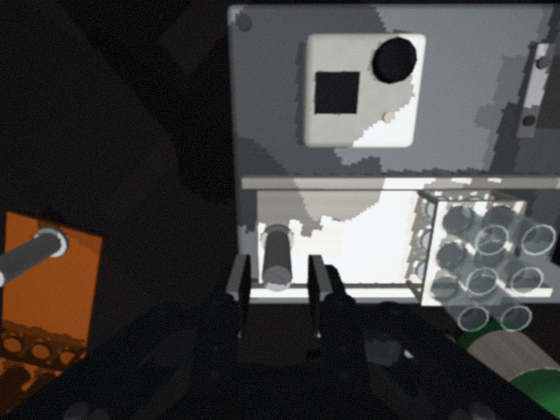

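Call:
servo_tool --plan '[[[0,0.01,0],[0,0,0],-0.3],[[0,0.016,0],[0,0,0],-0.3],[[0,0.022,0],[0,0,0],-0.3],[[0,0.028,0],[0,0,0],-0.3],[[0,0.034,0],[0,0,0],-0.3]]'

```text
clock: 10.9
tcp_pos: [0.4706, -0.1675, 0.0368]
tcp_rot: [2.012, 2.411, 0.0]
force: [-4.0, -0.7, 2.6]
grip_width: 0.0298
```

Call:
servo_tool --plan '[[[0,0.006,0],[0,0,0],-0.3],[[0,0.013,0],[0,0,0],-0.3],[[0,0.02,0],[0,0,0],-0.3],[[0,0.027,0],[0,0,0],-0.3],[[0,0.032,0],[0,0,0],-0.3]]'

```text
clock: 11.52
tcp_pos: [0.4897, -0.164, 0.0367]
tcp_rot: [2.012, 2.411, 0.0]
force: [-4.7, -0.6, 3.1]
grip_width: 0.0299
```

```bash
cat > c.py <<'E'
from h import *
import sys
plan([.4988,-.1622,.036],10.3)
f=grab('side');W=pts(f);ok=f['depth']>0
q=ok&(W[...,0]>.44)&(W[...,0]<.54)&(W[...,1]>-.2)&(W[...,1]<-.14)&(W[...,2]>.062)&(W[...,2]<.078)
cv2.imwrite('pics/%s.png'%sys.argv[1],cv2.resize(f['frame'][190:300,250:370],None,fx=5,fy=5,interpolation=2))
E
python3 c.py c1
```

```text
t 11.53 tcp [ 0.4897 -0.164   0.0367] F [-4.67 -0.57  3.11] w 0.0299
shift [0.0003 0.0154 0.0013] turn [0.0006 0.0006 0.    ] mm [0.2 9.3 0.8] toolaxes x [-0.179  0.984 -0.001] y [0.984 0.179 0.001] z [ 0.001 -0.001 -1.   ]
```

View pics/c1.png

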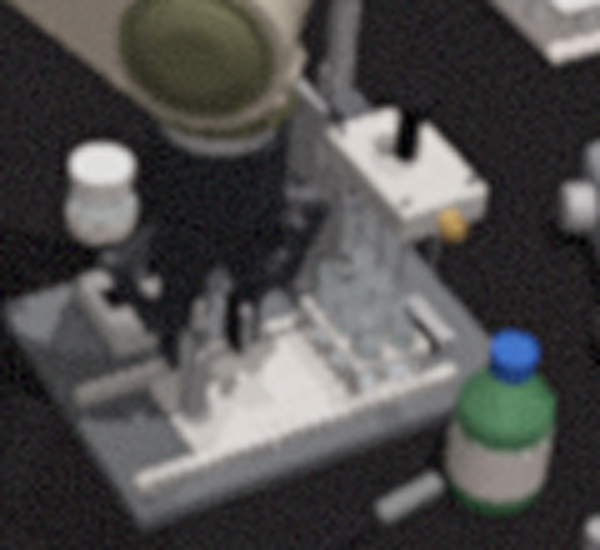

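Call:
servo_tool --plan '[[[0,0.004,0],[0,0,0],-0.3],[[0,0.008,0],[0,0,0],-0.3],[[0,0.012,0],[0,0,0],-0.3],[[0,0.015,0],[0,0,0],-0.3]]'

```text
clock: 12.08
tcp_pos: [0.499, -0.1624, 0.0367]
tcp_rot: [2.012, 2.411, 0.001]
force: [-2.0, -0.4, 2.0]
grip_width: 0.0301
```

Call:
servo_tool --plan '[[[0,0.003,0],[0,0,0],-0.3],[[0,0.005,0],[0,0,0],-0.3],[[0,0.006,0],[0,0,0],-0.3]]'

```text
clock: 12.45
tcp_pos: [0.5027, -0.1617, 0.0367]
tcp_rot: [2.012, 2.411, 0.001]
force: [-2.8, 0.0, 2.3]
grip_width: 0.03
```

```bash
python3 c.py c2
```

```text
t 12.45 tcp [ 0.5027 -0.1617  0.0367] F [-2.84  0.04  2.29] w 0.03
shift [ 0.0004 -0.0065  0.0012] turn [ 0.0009  0.0006 -0.    ] mm [ 0.2 -3.9  0.7] toolaxes x [-0.179  0.984 -0.001] y [0.984 0.179 0.001] z [ 0.002 -0.001 -1.   ]
```

View pics/c2.png

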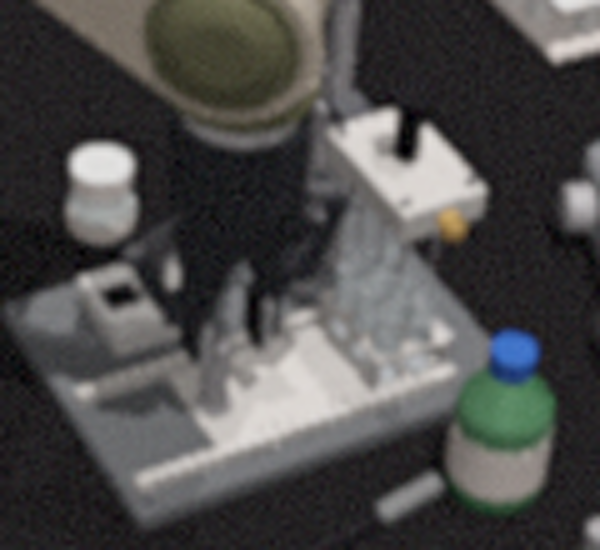

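Call:
servo_tool --plan '[[[0,0.002,0],[0,0,0],-0.3],[[0,0.003,0],[0,0,0],-0.3]]'

```text
clock: 12.75
tcp_pos: [0.5045, -0.1614, 0.0367]
tcp_rot: [2.012, 2.411, 0.001]
force: [-3.0, -0.0, 2.3]
grip_width: 0.0301
```

Call:
servo_tool --plan '[[[0,0.002,0],[0,0,0],-0.3],[[0,0.003,0],[0,0,0],-0.3]]'

```text
clock: 13.0
tcp_pos: [0.5059, -0.1611, 0.0367]
tcp_rot: [2.012, 2.411, -0.0]
force: [-6.7, -2.0, 4.2]
grip_width: 0.0297
```

Call:
servo_tool --plan '[[[0,0.001,0],[0,0,0],-0.3],[[0,0.001,0],[0,0,0],-0.3]]'

```text
clock: 13.25
tcp_pos: [0.5059, -0.1611, 0.0367]
tcp_rot: [-2.012, -2.412, 0.002]
force: [-6.7, -1.5, 3.4]
grip_width: 0.0299
```

```bash
python3 c.py c3
```

```text
t 13.25 tcp [ 0.5059 -0.1611  0.0367] F [-6.73 -1.48  3.36] w 0.0299
shift [ 0.0003 -0.012   0.0011] turn [-0.0007  0.0004  0.0003] mm [ 0.2 -7.2  0.7] toolaxes x [-0.179  0.984 -0.001] y [ 0.984  0.179 -0.001] z [-0.001 -0.001 -1.   ]
```

View pics/c3.png

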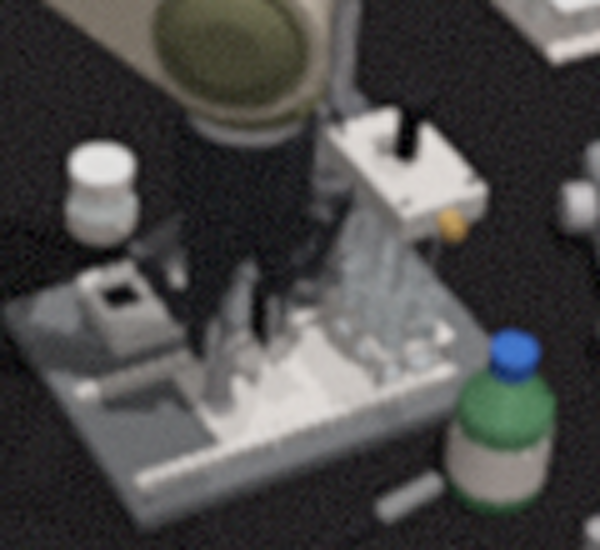

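Call:
servo_tool --plan '[[[0,-0.006,0],[0,0,0],-0.3],[[0,-0.012,0],[0,0,0],-0.3],[[0,-0.012,-0.04],[0,0,0],-0.3],[[0,-0.012,-0.12],[0,0,0],-0.3],[[0,-0.012,-0.18],[0,0,0],-0.3]]'

```text
clock: 13.92
tcp_pos: [0.4992, -0.1624, 0.1465]
tcp_rot: [2.012, 2.411, -0.001]
force: [0.5, -0.1, 0.3]
grip_width: 0.0302
```

```bash
cat > v.py <<'E'
from h import *
import sys
f=grab('wrist',sys.argv[1]);W=pts(f);ok=f['depth']>0
q=ok&(W[...,0]>.46)&(W[...,0]<.54)&(W[...,1]>-.2)&(W[...,1]<-.13)&(W[...,2]>.066)&(W[...,2]<.078);c=W[q].mean(0);e=cv2.minEnclosingCircle(W[q][:,:2].astype(np.float32))
k=ok&(W[...,0]>.58)&(W[...,0]<.64)&(W[...,1]>-.175)&(W[...,1]<-.115)&(W[...,2]>.2)&(W[...,2]<.22)
print('post',q.sum(),c,e,'knob',k.sum(),W[k].mean(0) if k.sum() else None)
th=np.radians(10.3);S=np.array([[np.cos(th),np.sin(th)],[-np.sin(th),np.cos(th)]])
print(S@(np.array(e[0])-np.array([.609,-.1415])))
L=(W[...,:2]-np.array([.609,-.1415]))@S.T
b=ok&(abs(L[...,1]-.0)<.018)&(L[...,0]<-.03)&(L[...,0]>-.15)&(abs(W[...,2]-.0215)<.003)&(f['frame'].min(-1)>150)
print('plate near edge x',np.percentile(L[...,0][b],[0.5,2,5]))
p=ok&(abs(L[...,0])<.015)&(L[...,1]>.135)&(L[...,1]<.18)&(W[...,2]>.09); print('tail',p.sum(),W[p].mean(0) if p.sum() else 0)
plan([.55,-.10,.26],10.3)
plan([.5815,.010,.16],10.3)
E
python3 v.py w5.png
```

```text
post 273 [ 0.49946407 -0.16145835  0.07072418] ((0.4997023046016693, -0.16228875517845154), 0.008057410828769207) knob 2490 [ 0.60348582 -0.14086783  0.20933746]
[-0.11125344 -0.00091108]
plate near edge x [-0.12389975 -0.12258273 -0.12029367]
tail 372 [ 0.58349112 -0.00436335  0.10020089]
t 13.97 tcp [ 0.5009 -0.1633  0.1508] F [ 1.24 -1.12  4.94] w 0.0299
shift [ 0.0879  0.1006 -0.182 ] turn [0.0038 0.0041 0.0004] mm [  52.7   60.3 -109.2] toolaxes x [-0.179  0.984 -0.006] y [0.984 0.179 0.006] z [ 0.007 -0.005 -1.   ]
t 13.97 tcp [ 0.5009 -0.1633  0.1508] F [ 1.24 -1.12  4.94] w 0.0299
shift [ 0.2599  0.1841 -0.0159] turn [0.0038 0.0041 0.0004] mm [155.9 110.4  -9.5] toolaxes x [-0.179  0.984 -0.006] y [0.984 0.179 0.006] z [ 0.007 -0.005 -1.   ]
```

View pics/w5.png

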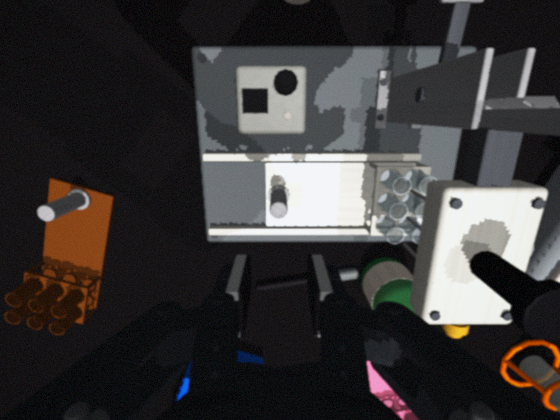

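Call:
servo_tool --plan '[[[0,0,-0.1],[0,0,0],-1],[[0.03,0.03,-0.19],[0,0,0],-1],[[0.1,0.08,-0.2],[0,0,0],-1],[[0.19,0.14,-0.2],[0.004,0.004,0],-1],[[0.261,0.184,-0.2],[0.004,0.004,0],-1]]'

```text
clock: 14.6
tcp_pos: [0.5813, 0.0132, 0.2703]
tcp_rot: [2.012, 2.413, 0.001]
force: [0.1, -0.1, 0.2]
grip_width: -0.0002
```

Call:
servo_tool --plan '[[[0,0,0],[0,0,0],-1]]'

```text
clock: 14.72
tcp_pos: [0.582, 0.0163, 0.2696]
tcp_rot: [-2.006, -2.417, -0.002]
force: [0.0, -0.6, -0.2]
grip_width: 0.0002
```

```bash
python3 -c "
from h import *
plan([.5812,.011,.125],10.3)
f=grab('wrist','w6.png');W=pts(f);ok=f['depth']>0
p=ok&(W[...,0]>.55)&(W[...,0]<.61)&(W[...,1]>-.02)&(W[...,1]<.04)&(W[...,2]>.092)&(W[...,2]<.115); print('tail',p.sum(),W[p].mean(0),cv2.minAreaRect(W[p][:,:2].astype(np.float32)),np.percentile(W[p],[2,98],axis=0))"
```

```text
t 14.72 tcp [0.582  0.0163 0.2696] F [ 0.02 -0.6  -0.22] w 0.0002
shift [-0.0087 -0.0032  0.241 ] turn [ 0.0005 -0.0005  0.0035] mm [ -5.2  -1.9 144.6] toolaxes x [-0.184  0.983  0.001] y [0.983 0.184 0.001] z [ 0.001  0.001 -1.   ]
tail 630 [0.58217073 0.00818245 0.10271866] ((0.5833432674407959, 0.0027511436492204666), (0.02499314397573471, 0.046361107379198074), 9.470032691955566) [[ 0.56903749 -0.01803084  0.09847243]
 [ 0.59358649  0.02572507  0.10583837]]
```

View pics/w6.png

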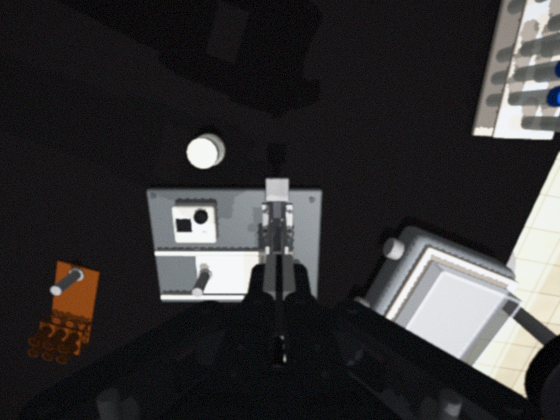

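Call:
servo_tool --plan '[[[-0.004,-0.002,0.08],[0,0,0.003],-1],[[-0.008,-0.003,0.16],[0,0,0.003],-1],[[-0.008,-0.003,0.22],[0,0,0.003],-1],[[-0.008,-0.003,0.255],[0,0,0.003],-1],[[-0.008,-0.003,0.255],[0,0,0.003],-1]]'

```text
clock: 15.4
tcp_pos: [0.5799, 0.0088, 0.1155]
tcp_rot: [-2.014, -2.408, 0.001]
force: [0.0, 0.7, 0.0]
grip_width: 0.0001
```

```bash
python3 look.py l4 2>/dev/null; python3 -c "
from h import *
plan([.5812,.012,.105],10.3)"
```

```text
15.4 [0.5799 0.0088 0.1155] [0.  0.7 0. ] 0.00012372308479156123
headtop top (263, np.float64(0.16465166875534767), np.int64(100), np.float64(0.2373965920493111)) side (180, np.float64(0.16306112338154846), np.int64(97), np.float64(0.23387090553138337))
t 15.5 tcp [0.5812 0.009  0.1176] F [-0.12 -0.4   0.32] w -0.0001
shift [0.0049 0.0009 0.021 ] turn [ 0.0011  0.0001 -0.0012] mm [ 2.9  0.5 12.6] toolaxes x [-0.177  0.984 -0.   ] y [0.984 0.177 0.002] z [ 0.002  0.    -1.   ]
```

View pics/l4.png

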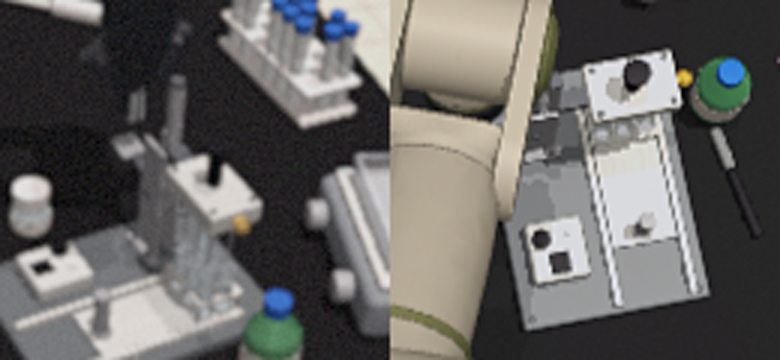

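Call:
servo_tool --plan '[[[0.003,0,0.01],[0.001,0,-0.001],-1],[[0.004,0.001,0.018],[0.001,0,-0.001],-1],[[0.004,0.001,0.025],[0.001,0,-0.001],-1],[[0.004,0.001,0.028],[0.001,0,-0.001],-1]]'

```text
clock: 16.0
tcp_pos: [0.5813, 0.0115, 0.1005]
tcp_rot: [-2.013, -2.412, 0.0]
force: [0.4, 0.7, -0.9]
grip_width: 0.0001
```

Call:
servo_tool --plan '[[[0,0,0.004],[0,0,0],-1],[[0,0,0.007],[0,0,0],-1],[[0,0,0.007],[0,0,0],-1]]'

```text
clock: 16.38
tcp_pos: [0.5813, 0.0116, 0.0962]
tcp_rot: [-2.013, -2.411, 0.0]
force: [0.2, 0.3, 0.4]
grip_width: 0.0001
```

```bash
python3 look.py l5 2>/dev/null; python3 -c "
from h import *
plan([.5812,.012,.092],10.3)
f=cams.grab_frame('side');print(proj(f,np.array([[.5812,.0115,.0962],[.5812,.0115,.103]])))
cv2.imwrite('pics/l5s.png',cv2.resize(f['frame'][185:235,280:330],None,fx=11,fy=11,interpolation=2))"
```

```text
16.375 [0.5813 0.0116 0.0962] [0.2 0.3 0.4] 0.00011619304493583053
headtop top (268, np.float64(0.1648860483043228), np.int64(104), np.float64(0.237113902691615)) side (186, np.float64(0.1627342243459), np.int64(104), np.float64(0.23377287316411638))
t 16.48 tcp [0.5813 0.0115 0.0964] F [ 0.15 -0.34  1.37] w 0.0003
shift [ 0.0009 -0.      0.0073] turn [-0.0001  0.     -0.0002] mm [ 0.5 -0.   4.4] toolaxes x [-0.179  0.984 -0.   ] y [ 0.984  0.179 -0.   ] z [-0. -0. -1.]
[[301.47274549 209.0873651 ]
 [301.58884867 207.35906224]]
```

View pics/l5s.png

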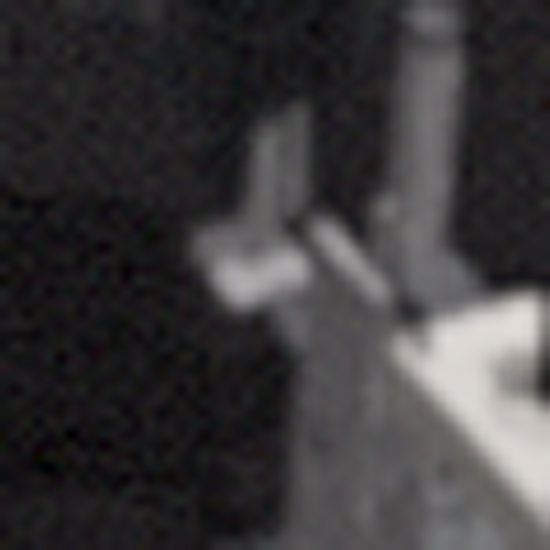

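Call:
servo_tool --plan '[[[0.001,0,0.003],[0,0,0],-1],[[0.001,0,0.005],[0,0,0],-1],[[0.001,0,0.005],[0,0,0],-1]]'

```text
clock: 16.9
tcp_pos: [0.5812, 0.0121, 0.0933]
tcp_rot: [-2.013, -2.412, 0.0]
force: [0.1, -1.0, -0.8]
grip_width: 0.0
```

Call:
servo_tool --plan '[[[0,0,0.002],[0,0,0],-1],[[0,0,0.003],[0,0,0],-1],[[0,0,0.003],[0,0,0],-1]]'

```text
clock: 17.27
tcp_pos: [0.5811, 0.0122, 0.0914]
tcp_rot: [-2.013, -2.412, 0.0]
force: [0.4, -0.4, 0.0]
grip_width: -0.0002
```

```bash
python3 look.py l6 2>/dev/null
```

```text
17.275 [0.5811 0.0122 0.0914] [ 0.4 -0.4  0. ] -0.00022215621482616778
headtop top (274, np.float64(0.16348409316418658), np.int64(106), np.float64(0.23545806939968464)) side (187, np.float64(0.16303293207022782), np.int64(98), np.float64(0.23343099265808676))
```

```bash
python3 -c "
from h import *
f=grab('side');g=grab('wrist','w7.png')
a=cv2.resize(f['frame'][185:245,275:335],None,fx=7,fy=7,interpolation=2)
b=cv2.resize(g['frame'][80:220,200:340],(420,420),interpolation=2)
cv2.imwrite('pics/l7.png',np.hstack([a,cv2.resize(g['frame'],None,fx=.68,fy=1)[:420]]))
s=telemetry.get_state();print(s['clock'],s['force'],s['effort'],s['tcp_pos'])
W=pts(g);ok=g['depth']>0
p=ok&(W[...,0]>.55)&(W[...,0]<.61)&(W[...,1]>-.02)&(W[...,1]<.04)&(W[...,2]>.07)&(W[...,2]<.115); print(p.sum(),np.percentile(W[p],[2,25,50,75,98],axis=0))"
```

```text
17.475 [-0.20860974 -1.18616522 -0.63665107] [-1.94832537e-03 -5.00685596e+01 -2.01112783e+01 -4.51769847e-04
  9.49046007e-04 -2.87377043e-05] [0.58117104 0.01212447 0.09147536]
1052 [[0.56798572 0.00798526 0.10198532]
 [0.57302449 0.0161635  0.10357969]
 [0.57979224 0.0200021  0.10432471]
 [0.58735031 0.02342935 0.1050689 ]
 [0.59342687 0.02680775 0.10605849]]
```

View pics/l7.png

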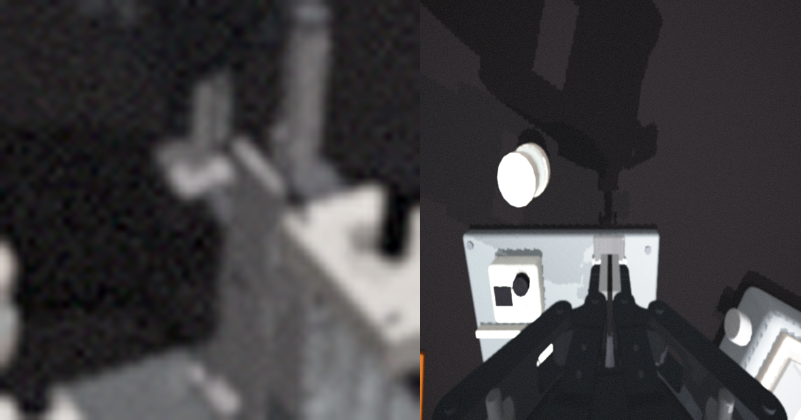

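```bash
python3 -c "
from h import *
s=telemetry.get_state();t=s['tcp_pos'];print(t)
for n in ['side','wrist']:
    f=grab(n);W=pts(f);ok=f['depth']>0
    L=W-t
    m=ok&(np.hypot(L[...,0],L[...,1])<.022)&(L[...,2]>-.03)&(L[...,2]<.1)
    for v in range(420):
        if m[v].any(): 
            i=np.where(m[v])[0]; 
            if n=='side' or v%4==0: print(n,v,i.min(),i.max(),(W[v,i].mean(0)).round(3),L[v,i,2].min().round(3),L[v,i,2].max().round(3))
"
```

```text
[0.58117104 0.01212447 0.09147536]
side 186 297 308 [0.583 0.005 0.188] 0.087 0.099
side 187 298 308 [0.585 0.006 0.184] 0.087 0.1
side 188 298 309 [0.58  0.002 0.184] 0.082 0.1
side 189 298 308 [0.578 0.002 0.18 ] 0.073 0.096
side 190 298 307 [0.577 0.007 0.173] 0.071 0.092
side 191 297 308 [0.577 0.003 0.172] 0.071 0.089
side 192 298 309 [ 0.579 -0.     0.17 ] 0.071 0.085
side 193 299 309 [ 0.581 -0.002  0.168] 0.072 0.081
side 194 300 309 [ 0.582 -0.003  0.164] 0.066 0.077
side 195 300 309 [ 0.583 -0.003  0.16 ] 0.064 0.072
side 196 300 308 [ 0.581 -0.003  0.157] 0.061 0.068
side 197 300 308 [ 0.582 -0.     0.151] 0.054 0.065
side 198 299 308 [0.583 0.004 0.144] 0.048 0.057
side 199 299 308 [0.582 0.001 0.143] 0.047 0.056
side 200 299 308 [0.583 0.003 0.137] 0.04 0.052
side 201 299 308 [0.582 0.002 0.134] 0.037 0.046
side 202 299 308 [0.583 0.002 0.131] 0.032 0.044
side 203 299 307 [0.581 0.    0.128] 0.031 0.041
side 204 300 306 [ 0.58  -0.002  0.126] 0.032 0.039
side 205 301 306 [ 0.582 -0.001  0.122] 0.028 0.032
side 206 299 305 [0.581 0.008 0.111] 0.009 0.027
side 207 298 306 
[... 1320 characters left out ...]
 0.062 0.078
wrist 316 221 331 [0.58  0.021 0.167] 0.061 0.08
wrist 320 219 332 [0.58  0.021 0.169] 0.061 0.082
wrist 324 218 334 [0.579 0.021 0.172] 0.061 0.09
wrist 328 216 335 [0.578 0.024 0.177] 0.061 0.093
wrist 332 215 336 [0.578 0.023 0.178] 0.061 0.094
wrist 336 214 337 [0.578 0.024 0.181] 0.071 0.096
wrist 340 214 337 [0.578 0.024 0.183] 0.07 0.098
wrist 344 213 326 [0.577 0.024 0.185] 0.07 0.099
wrist 348 213 327 [0.578 0.023 0.186] 0.071 0.1
wrist 352 214 330 [0.581 0.016 0.179] 0.072 0.1
wrist 356 214 295 [0.581 0.013 0.177] 0.074 0.099
wrist 360 262 295 [0.582 0.012 0.178] 0.075 0.1
wrist 364 262 295 [0.582 0.012 0.179] 0.078 0.098
wrist 368 261 296 [0.581 0.021 0.191] 0.098 0.1
```

Force is still about zero, and both cameras show the real fingertips about 25 mm above the reported TCP. The lever isn't touched yet, so I'll keep descending by feel.

Call:
servo_tool --plan '[[[0,0,0.003],[0,0,0],-1],[[0,0,0.006],[0,0,0],-1],[[0,0,0.009],[0,0,0],-1]]'

```text
clock: 17.95
tcp_pos: [0.5811, 0.0122, 0.0859]
tcp_rot: [-2.013, -2.411, 0.0]
force: [0.1, 0.7, -1.0]
grip_width: -0.0001
```

Call:
servo_tool --plan '[[[0,0,0.003],[0,0,0],-1],[[0,0,0.006],[0,0,0],-1],[[0,0,0.006],[0,0,0],-1]]'

```text
clock: 18.32
tcp_pos: [0.581, 0.0122, 0.0821]
tcp_rot: [-2.013, -2.411, 0.001]
force: [1.0, -0.2, 0.1]
grip_width: 0.0
```

Call:
servo_tool --plan '[[[0,0,0.003],[0,0,0],-1],[[0,0,0.005],[0,0,0],-1],[[0,0,0.005],[0,0,0],-1]]'

```text
clock: 18.7
tcp_pos: [0.5812, 0.0123, 0.0793]
tcp_rot: [-2.013, -2.412, -0.0]
force: [-0.4, 1.6, 2.8]
grip_width: -0.0003
```

```bash
cat > t.py <<'E'
from h import *
import sys
s=telemetry.get_state();t=s['tcp_pos'];print(s['clock'],t,s['force'].round(2))
g=grab('wrist','wt.png');W=pts(g);ok=g['depth']>0
p=ok&(W[...,0]>.565)&(W[...,0]<.597)&(W[...,1]>.018)&(W[...,1]<.03)&(W[...,2]>.07)&(W[...,2]<.112); print('plate z',p.sum(),np.median(W[p],0))
L=W-t;m=ok&(np.hypot(L[...,0],L[...,1])<.022)&(L[...,2]<.1)&(L[...,2]>-.03)
rows=[(v,L[v,m[v],2].min().round(3),L[v,m[v],2].max().round(3)) for v in range(230,280,4) if m[v].any()];print(rows)
E
python3 t.py
```

```text
18.7 [0.58118034 0.01225631 0.07934897] [-0.37  1.63  2.76]
plate z 774 [0.5810169  0.0231331  0.10399827]
[(246, np.float64(0.023), np.float64(0.025)), (250, np.float64(0.024), np.float64(0.026)), (254, np.float64(0.022), np.float64(0.029)), (258, np.float64(0.023), np.float64(0.034)), (262, np.float64(0.023), np.float64(0.038)), (266, np.float64(0.033), np.float64(0.042)), (270, np.float64(0.037), np.float64(0.046)), (274, np.float64(0.04), np.float64(0.05)), (278, np.float64(0.044), np.float64(0.053))]
```

Call:
servo_tool --plan '[[[0,0,0.003],[0,0,0],-1],[[0,0,0.005],[0,0,0],-1],[[0,0,0.005],[0,0,0],-1]]'

```text
clock: 19.12
tcp_pos: [0.5812, 0.0123, 0.0763]
tcp_rot: [-2.013, -2.411, -0.0]
force: [-1.3, 2.3, 3.4]
grip_width: 0.0
```

```bash
python3 t.py
```

```text
19.125 [0.58115675 0.01231413 0.07625522] [-1.3   2.32  3.39]
plate z 943 [0.58115997 0.02313696 0.10090131]
[(242, np.float64(0.02), np.float64(0.022)), (246, np.float64(0.023), np.float64(0.026)), (250, np.float64(0.024), np.float64(0.026)), (254, np.float64(0.023), np.float64(0.03)), (258, np.float64(0.023), np.float64(0.034)), (262, np.float64(0.023), np.float64(0.038)), (266, np.float64(0.031), np.float64(0.042)), (270, np.float64(0.037), np.float64(0.046)), (274, np.float64(0.04), np.float64(0.049)), (278, np.float64(0.044), np.float64(0.053))]
```

Call:
servo_tool --plan '[[[0,0,0.004],[0,0,0],-1],[[0,0,0.008],[0,0,0],-1],[[0,0,0.01],[0,0,0],-1],[[0,0,0.01],[0,0,0],-1]]'

```text
clock: 19.68
tcp_pos: [0.5811, 0.0122, 0.07]
tcp_rot: [-2.013, -2.411, 0.001]
force: [-0.6, 1.2, 1.2]
grip_width: 0.0001
```

```bash
python3 t.py;  python3 look.py l8 2>/dev/null
```

```text
19.675 [0.58113266 0.01216383 0.0700087 ] [-0.6   1.23  1.16]
plate z 1256 [0.58184309 0.02277707 0.09483361]
[(242, np.float64(0.021), np.float64(0.023)), (246, np.float64(0.022), np.float64(0.026)), (250, np.float64(0.023), np.float64(0.025)), (254, np.float64(0.023), np.float64(0.029)), (258, np.float64(0.022), np.float64(0.034)), (262, np.float64(0.023), np.float64(0.038)), (266, np.float64(0.032), np.float64(0.042)), (270, np.float64(0.037), np.float64(0.046)), (274, np.float64(0.04), np.float64(0.049)), (278, np.float64(0.044), np.float64(0.054))]
19.725 [0.5811 0.0122 0.0701] [-0.1  1.2  1.7] 0.0001331155586297955
headtop top (275, np.float64(0.16473620370460285), np.int64(106), np.float64(0.23625030565736935)) side (179, np.float64(0.1634746582438077), np.int64(90), np.float64(0.2338571180767373))
```

Call:
servo_tool --plan '[[[0,0,0.002],[0,0,0],-1],[[0,0,0.003],[0,0,0],-1]]'

```text
clock: 20.08
tcp_pos: [0.5811, 0.0122, 0.0683]
tcp_rot: [-2.013, -2.411, 0.0]
force: [-0.1, 0.8, 1.7]
grip_width: -0.0001
```

```bash
cat > z.py <<'E'
from h import *
import sys
s=telemetry.get_state();print(s['clock'],s['tcp_pos'].round(4),s['force'].round(2))
th=np.radians(10.3);S=np.array([[np.cos(th),np.sin(th)],[-np.sin(th),np.cos(th)]])
f=grab('top');W=pts(f);ok=f['depth']>0
L=(W[...,:2]-np.array([.609,-.1415]))@S.T
m=ok&(abs(L[...,0])<.022)&(abs(L[...,1])<.037)&(np.hypot(L[...,0],L[...,1])>.018)&(W[...,2]>.095)&(W[...,2]<.18)
z=W[...,2][m]; h,b=np.histogram(z,bins=np.arange(.09,.19,.004)); i=h.argmax()
print('rail est',(np.median(z[abs(z-b[i]-.002)<.006])-.1013).round(4),h[i])
E
python3 z.py
```

```text
20.075 [0.5811 0.0122 0.0683] [-0.11  0.8   1.66]
rail est 0.063 150
```

Call:
servo_tool --plan '[[[0,0,0.002],[0,0,0],-1],[[0,0,0.002],[0,0,0],-1]]'

```text
clock: 20.38
tcp_pos: [0.581, 0.012, 0.0668]
tcp_rot: [-2.013, -2.411, 0.001]
force: [0.4, 0.6, 0.1]
grip_width: -0.0001
```

```bash
python3 z.py
```

```text
20.375 [0.581  0.012  0.0668] [0.36 0.63 0.05]
rail est 0.0618 142
```

```bash
python3 z.py
```

```text
20.425 [0.581  0.0121 0.0669] [0.68 0.3  0.03]
rail est 0.062 138
```

Call:
servo_tool --plan '[[[0,0,0.001],[0,0,0],-1],[[0,0,0.001],[0,0,0],-1]]'

```text
clock: 20.72
tcp_pos: [0.5811, 0.012, 0.0664]
tcp_rot: [-2.013, -2.411, 0.001]
force: [-0.3, 1.2, 1.6]
grip_width: 0.0001
```

```bash
python3 z.py; python3 z.py
```

```text
20.725 [0.5811 0.012  0.0664] [-0.31  1.19  1.58]
rail est 0.0564 122
20.775 [0.5811 0.012  0.0665] [0.12 1.18 2.32]
rail est 0.055 139
```

Call:
servo_tool --plan '[[[0,0,0],[0,0,0],-1],[[0,0,0],[0,0,0],-1],[[0,0,0],[0,0,0],-1]]'

```text
clock: 21.2
tcp_pos: [0.5811, 0.012, 0.0665]
tcp_rot: [-2.013, -2.412, 0.001]
force: [-1.2, 0.3, 3.0]
grip_width: -0.0
```

```bash
python3 z.py
```

```text
21.2 [0.5811 0.012  0.0665] [-1.23  0.31  3.04]
rail est 0.044 123
```

Call:
servo_tool --plan '[[[0,0,0],[0,0,0],-1],[[0,0,0],[0,0,0],-1],[[0,0,0],[0,0,0],-1],[[0,0,0],[0,0,0],-1],[[0,0,0],[0,0,0],-1]]'

```text
clock: 21.88
tcp_pos: [0.5811, 0.012, 0.0665]
tcp_rot: [-2.013, -2.411, 0.001]
force: [0.4, 1.1, 2.8]
grip_width: 0.0003
```

Call:
servo_tool --plan '[[[0,0,-0.01],[0,0,0],-1],[[0,0,-0.03],[0,0,0],-1],[[0,0,-0.07],[0,0,0],-1],[[0,0,-0.12],[0,0,0],-1]]'

```text
clock: 22.38
tcp_pos: [0.5809, 0.012, 0.1396]
tcp_rot: [-2.013, -2.411, 0.001]
force: [-0.2, 0.3, 0.4]
grip_width: 0.0001
```

```bash
python3 z.py; python3 look.py l9 2>/dev/null
```

```text
22.375 [0.5809 0.012  0.1396] [-0.18  0.31  0.41]
rail est 0.0261 134
22.425 [0.5828 0.0118 0.1441] [0.9 0.  4.4] -0.00011758070039516383
headtop top (260, np.float64(0.12840344163485348), np.int64(97), np.float64(0.19905773716041258)) side (160, np.float64(0.1257488302103469), np.int64(96), np.float64(0.19599871867489302))
```

View pics/l9.png

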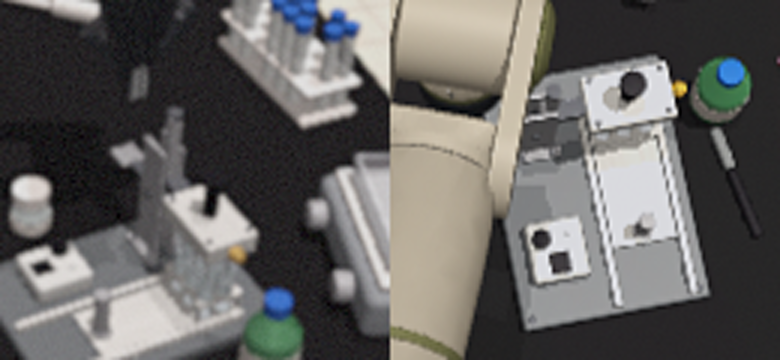

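Call:
servo_tool --plan '[[[0,0,-0.05],[0,0,0],-1],[[0,0,-0.1],[0,0,0],-1],[[0.05,0,-0.15],[0,0,0],-1],[[0.1,0,-0.18],[0,0,0],-1],[[0.1,0,-0.18],[0,0,0],-1]]'

```text
clock: 23.15
tcp_pos: [0.5707, 0.0725, 0.2492]
tcp_rot: [2.008, 2.411, 0.004]
force: [0.2, 0.5, -0.5]
grip_width: 0.0004
```

Call:
servo_tool --plan '[[[0,0,0],[0,0,0],-1],[[0,0,0],[0,0,0],-1],[[0,0,0],[0,0,0],-1]]'

```text
clock: 23.52
tcp_pos: [0.5706, 0.0719, 0.2485]
tcp_rot: [2.009, 2.411, 0.002]
force: [0.5, 1.1, -0.1]
grip_width: 0.0002
```

```bash
python3 z.py; python3 -c "
from h import *
g=grab('wrist','w9.png');W=pts(g);ok=g['depth']>0
p=ok&(W[...,0]>.565)&(W[...,0]<.597)&(W[...,1]>0)&(W[...,1]<.03)&(W[...,2]>.07)&(W[...,2]<.112); print('plate z',p.sum(),np.median(W[p],0) if p.any() else 0)
q=ok&(W[...,0]>.46)&(W[...,0]<.54)&(W[...,1]>-.2)&(W[...,1]<-.13)&(W[...,2]>.066)&(W[...,2]<.078);print('post',q.sum(),cv2.minEnclosingCircle(W[q][:,:2].astype(np.float32)) if q.any() else 0)
f=grab('side');W=pts(f);ok=f['depth']>0
f0=dict(np.load('/tmp/side0.npz'))
cv2.imwrite('pics/s9.png',np.vstack([cv2.resize(f['frame'][170:300,230:430],(800,520),interpolation=2)]))
p=ok&(W[...,0]>.565)&(W[...,0]<.597)&(W[...,1]>0)&(W[...,1]<.03)&(W[...,2]>.07)&(W[...,2]<.112); print('plate z side',p.sum(),np.median(W[p],0))
"
```

```text
23.525 [0.5706 0.0719 0.2485] [ 0.46  1.09 -0.13]
rail est 0.026 132
plate z 486 [0.58165183 0.01412742 0.09114636]
post 0 0
plate z side 39 [0.58242196 0.01208154 0.08885188]
```

View pics/s9.png

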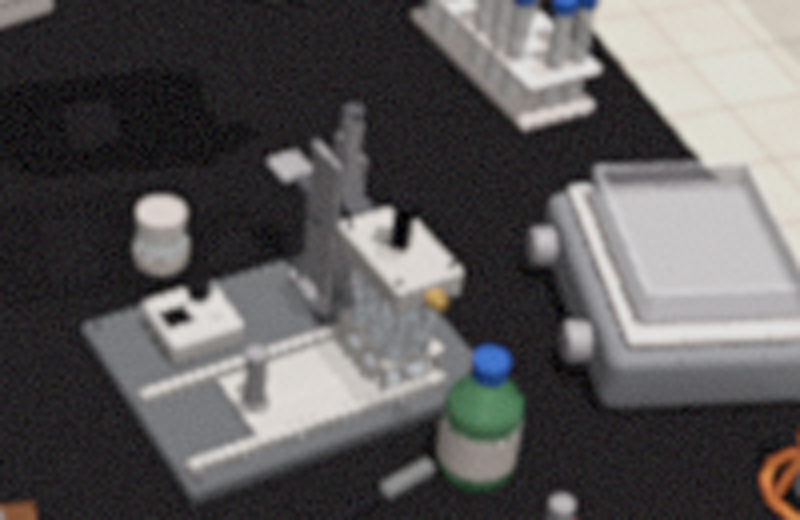

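View pics/w9.png

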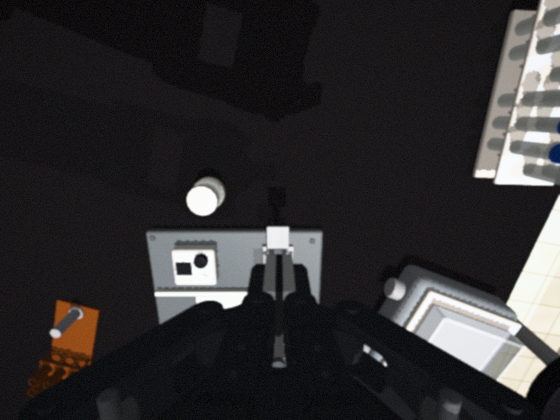

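The head has stopped, but the lever plate is at z≈0.091 instead of springing back to 0.103. The nose seems to have landed on the crest of the 0.027 tooth, so it isn't a proper catch. A short second press should let it drop cleanly onto the next tooth, 0.015, which is also nearer half-way.

```bash
python3 -c "
from h import *
plan([.5811,.012,.12],10.3)"; python3 z.py
```

```text
t 23.68 tcp [0.5707 0.0722 0.2489] F [ 0.37 -0.57  0.79] w -0.0001
shift [-0.1014 -0.0019  0.215 ] turn [0.0026 0.0011 0.0011] mm [-60.8  -1.1 129. ] toolaxes x [-0.181  0.984 -0.002] y [0.984 0.181 0.004] z [ 0.004 -0.001 -1.   ]
23.675 [0.5707 0.0722 0.2489] [ 0.37 -0.57  0.79]
rail est 0.0262 134
```

Call:
servo_tool --plan '[[[-0.05,-0.001,0.02],[0.003,0.001,0.001],-1],[[-0.101,-0.002,0.05],[0.003,0.001,0.001],-1],[[-0.101,-0.002,0.13],[0.003,0.001,0.001],-1],[[-0.101,-0.002,0.215],[0.003,0.001,0.001],-1],[[-0.101,-0.002,0.215],[0.003,0.001,0.001],-1]]'

```text
clock: 24.35
tcp_pos: [0.5792, 0.0125, 0.1173]
tcp_rot: [-2.009, -2.407, 0.006]
force: [1.3, 0.2, 0.8]
grip_width: 0.0
```

Call:
servo_tool --plan '[[[0,0,0],[0,0,0],-1],[[0,0,0],[0,0,0],-1]]'

```text
clock: 24.6
tcp_pos: [0.5802, 0.0124, 0.1193]
tcp_rot: [-2.01, -2.409, 0.004]
force: [0.3, 0.6, -0.6]
grip_width: -0.0004
```

```bash
python3 -c "
from h import *
plan([.5811,.012,.072],10.3)"; python3 z.py; python3 t.py
```

```text
t 24.6 tcp [0.5802 0.0124 0.1193] F [ 0.34  0.57 -0.6 ] w -0.0004
shift [-0.001   0.0018  0.0789] turn [-0.0027 -0.0008  0.0002] mm [-0.6  1.1 47.3] toolaxes x [-0.179  0.984  0.001] y [ 0.984  0.179 -0.004] z [-0.004  0.    -1.   ]
24.6 [0.5802 0.0124 0.1193] [ 0.34  0.57 -0.6 ]
rail est 0.026 117
24.65 [0.58003471 0.01240823 0.11913039] [-0.04  0.35  0.46]
plate z 510 [0.5811058  0.0229011  0.09090053]
[(230, np.float64(-0.029), np.float64(-0.027)), (234, np.float64(-0.029), np.float64(-0.026)), (238, np.float64(-0.029), np.float64(-0.026)), (242, np.float64(-0.029), np.float64(-0.027)), (246, np.float64(-0.029), np.float64(-0.027)), (250, np.float64(-0.028), np.float64(-0.027)), (254, np.float64(0.027), np.float64(0.029)), (258, np.float64(0.032), np.float64(0.034)), (262, np.float64(0.036), np.float64(0.038)), (266, np.float64(0.032), np.float64(0.043)), (270, np.float64(0.037), np.float64(0.046)), (274, np.float64(0.04), np.float64(0.05)), (278, np.float64(0.044), np.float64(0.053))]
```

Call:
servo_tool --plan '[[[-0.001,0.002,0.03],[-0.003,0,0],-1],[[-0.001,0.002,0.06],[-0.003,0,0],-1],[[-0.001,0.002,0.08],[-0.003,0,0],-1],[[-0.001,0.002,0.082],[-0.003,0,0],-1],[[-0.001,0.002,0.082],[-0.003,0,0],-1]]'

```text
clock: 25.32
tcp_pos: [0.5813, 0.012, 0.0703]
tcp_rot: [-2.013, -2.412, -0.002]
force: [-0.2, -0.2, -0.2]
grip_width: -0.0001
```

```bash
python3 z.py; python3 t.py
```

```text
25.325 [0.5813 0.012  0.0703] [-0.18 -0.24 -0.17]
rail est 0.0258 119
25.375 [0.58135261 0.01201839 0.07037587] [-0.38  0.51  0.31]
plate z 1287 [0.58179092 0.02241072 0.09156812]
[(238, np.float64(0.016), np.float64(0.019)), (242, np.float64(0.019), np.float64(0.022)), (246, np.float64(0.02), np.float64(0.022)), (250, np.float64(0.02), np.float64(0.022)), (254, np.float64(0.019), np.float64(0.029)), (258, np.float64(0.02), np.float64(0.034)), (262, np.float64(0.02), np.float64(0.038)), (266, np.float64(0.032), np.float64(0.043)), (270, np.float64(0.037), np.float64(0.046)), (274, np.float64(0.04), np.float64(0.05)), (278, np.float64(0.044), np.float64(0.053))]
```

Call:
servo_tool --plan '[[[0,0,0.003],[0,0,0],-1],[[0,0,0.003],[0,0,0],-1]]'

```text
clock: 25.68
tcp_pos: [0.5813, 0.012, 0.0687]
tcp_rot: [2.013, 2.412, 0.002]
force: [0.4, -0.2, 0.1]
grip_width: 0.0002
```

```bash
python3 z.py; python3 t.py
```

```text
25.675 [0.5813 0.012  0.0687] [ 0.36 -0.2   0.06]
rail est 0.0261 132
25.725 [0.58130498 0.01202602 0.06862427] [0.49 0.03 0.74]
plate z 1350 [0.58180872 0.02247696 0.09159602]
[(242, np.float64(0.02), np.float64(0.024)), (246, np.float64(0.021), np.float64(0.024)), (250, np.float64(0.02), np.float64(0.025)), (254, np.float64(0.021), np.float64(0.029)), (258, np.float64(0.021), np.float64(0.034)), (262, np.float64(0.021), np.float64(0.038)), (266, np.float64(0.033), np.float64(0.042)), (270, np.float64(0.036), np.float64(0.046)), (274, np.float64(0.04), np.float64(0.05)), (278, np.float64(0.044), np.float64(0.053))]
```

Call:
servo_tool --plan '[[[0,0,0.0042],[0,0,0],-1],[[0,0,0.0042],[0,0,0],-1],[[0,0,0.0042],[0,0,0],-1],[[0,0,-0.02],[0,0,0],-1],[[0,0,-0.06],[0,0,0],-1]]'

```text
clock: 26.4
tcp_pos: [0.5808, 0.0121, 0.1052]
tcp_rot: [-2.012, -2.411, -0.001]
force: [-0.8, 0.3, 0.5]
grip_width: 0.0001
```

```bash
python3 z.py; python3 t.py
```

```text
26.4 [0.5808 0.0121 0.1052] [-0.78  0.26  0.47]
rail est 0.0148 120
26.45 [0.58252823 0.01185619 0.10888861] [ 0.   -1.49  3.33]
plate z 562 [0.58121468 0.02259136 0.10480858]
[(230, np.float64(-0.005), np.float64(-0.002)), (234, np.float64(-0.005), np.float64(-0.003)), (238, np.float64(-0.006), np.float64(-0.004)), (242, np.float64(-0.007), np.float64(-0.004)), (246, np.float64(-0.007), np.float64(-0.004)), (250, np.float64(-0.008), np.float64(-0.005)), (254, np.float64(-0.008), np.float64(0.029)), (258, np.float64(-0.009), np.float64(0.034)), (262, np.float64(-0.009), np.float64(0.038)), (266, np.float64(0.032), np.float64(0.042)), (270, np.float64(0.037), np.float64(0.046)), (274, np.float64(0.04), np.float64(0.049)), (278, np.float64(0.044), np.float64(0.053))]
```

The rail now stands at 0.015 and the lever plate is back at its rest height (0.1048). Next I'll retreat and do the final checks.

Call:
servo_tool --plan '[[[0,0,-0.08],[0,0,0],-1],[[0.02,0,-0.16],[0,0,0],-1],[[0.06,-0.03,-0.2],[0,0,0],-1],[[0.06,-0.06,-0.2],[0,0,0],-1],[[0.06,-0.06,-0.2],[0,0,0],-1]]'

```text
clock: 27.12
tcp_pos: [0.5392, 0.041, 0.2274]
tcp_rot: [2.01, 2.409, 0.006]
force: [-0.4, 0.3, 0.4]
grip_width: -0.0005
```

Call:
servo_tool --plan '[[[0,0,0],[0,0,0],-1],[[0,0,0],[0,0,0],-1],[[0,0,0],[0,0,0],-1]]'

```text
clock: 27.5
tcp_pos: [0.5394, 0.0409, 0.227]
tcp_rot: [2.01, 2.409, 0.006]
force: [-0.2, -0.7, -0.5]
grip_width: -0.0002
```

```bash
python3 z.py; python3 -c "
from h import *
f=grab('side');W=pts(f);ok=f['depth']>0
cv2.imwrite('pics/s10.png',cv2.resize(f['frame'][170:300,230:430],(800,520),interpolation=2))
p=ok&(W[...,0]>.565)&(W[...,0]<.597)&(W[...,1]>0)&(W[...,1]<.03)&(W[...,2]>.07)&(W[...,2]<.112); print('lever side',p.sum(),np.median(W[p],0))
f0=dict(np.load('/tmp/side0.npz'));W0=pts(f0)
def post(W,f,x0,x1):
    q=(f['depth']>0)&(W[...,0]>x0)&(W[...,0]<x1)&(W[...,1]>-.2)&(W[...,1]<-.14)&(W[...,2]>.045)&(W[...,2]<.078);return q.sum(),np.median(W[q],0)
print(post(W0,f0,.42,.48),post(W,f,.47,.53))
"
```

```text
27.5 [0.5394 0.0409 0.227 ] [-0.17 -0.71 -0.47]
rail est 0.015 120
lever side 46 [0.58371965 0.01293401 0.10073421]
(np.int64(50), array([ 0.45092931, -0.1779891 ,  0.06220985])) (np.int64(48), array([ 0.49993251, -0.17030035,  0.06193758]))
```

View pics/s10.png

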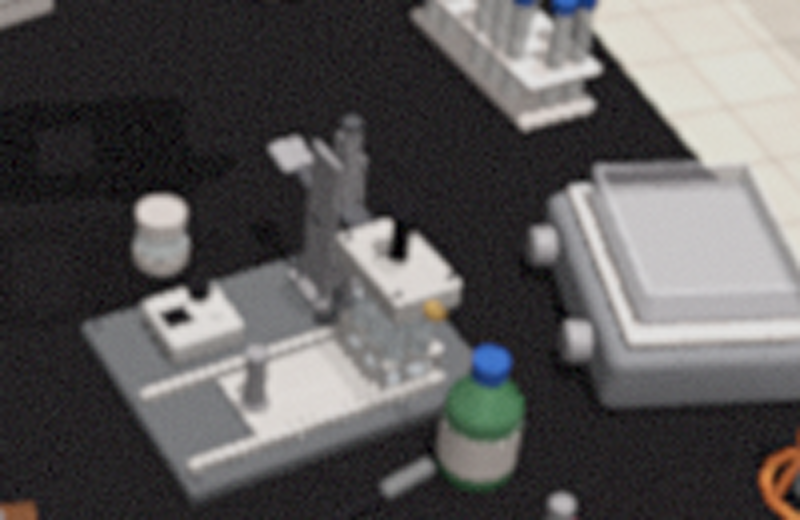

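The side picture shows the head lowered over the vials at about (400,260), the carrier home with its post at (255,375), the lever at rest at (290,153), and the jar, bottle and marker where they were. I'm handing it in.

```bash
python3 -c "
from h import *
print(job_done())"
```

```text
the job is handed in; nothing more can be done
None
```

The concentrator is reloaded and handed in at about 27.6 s. The carrier is home against the stop, and the head stands on its ratchet with the needles inside the vials.

- **Lift:** I raised the head by its knob from rail 0.015 to the 0.063 tooth, about 17 mm clear of the vials. It stood there on the pawl.
- **Carrier:** I pushed it in gently by its post until it met the stop, at about 7 N on the tool. Measured afterwards, the post is 111 mm from the knob; 112 mm is expected.
- **Release:** I let the head down with the lever, with at most about 4 N read on the tool. The needles never showed any sign of striking the vials.

**Last checks:** The rail reads 0.015 and steady, which puts the tips about 31 mm into the 50 mm vials. The lever is back at rest height, the tool force is about zero and the robot is touching nothing. The jar, bottle and marker look unmoved in the last side picture. I did not re-measure the other bench items.

Three things did not go as planned:
- **Two presses instead of one:** When I first let go, the pawl nose caught on the crest of the 0.027 tooth and the lever stayed down. A short second press dropped the head onto 0.015, where the pawl engaged fully.
- **Fingertip offset:** The real fingertips turned out to be about 24 mm above the reported tool point. I therefore gripped the knob higher than planned, near its cap, and found the lever by touch.
- **Deeper than half-way:** At rail 0.015 the tips sit a little past half-way; exactly half-way would be about 0.021, between two teeth.

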